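# Dip the humidity tank's gauge rod and hold it up for reading

### The job

Take the orange-handled gauge rod from its grey cradle, push it into the sloping dip tube of the white humidity tank until its black collar stops against the tube's mouth, and draw it fully out again. Then hold it still and level, scale marks upward, with its tip about 10 cm above the blue dot of the white reading tile, and finish like that, still holding the rod in the gripper. Leave the stack of culture dishes, the flask and the brown bottle where they stand.

Things in the scene. Friction and masses are not known exactly. Their poses are not given: they have to be found in the camera images.
- rod_grip (a point): Centre of the loose gauge rod's orange handle, on the rod's axis. Axes: x along the rod to its tip, z out of the side with scale marks (up in the cradle), y across. Handle 60 mm long (x), 18 wide (y), 20 high (z), with a tail 12 wide, 8 high, 22 long behind it. Rod 60 to 130 g, centre of mass about 11 mm ahead. At the start its axis is level 55 mm above the table, the handle free at both sides and below
- rod_collar (a point): Centre of the front face of the black collar disc (28 mm diameter, 6 mm thick, at the front of the handle), the face that stops on the tube; on the rod's axis 36 mm ahead of rod_grip; axes as rod_grip
- rod_tip (a point): The rod's very tip, on its axis 121 mm ahead of rod_grip and 85 mm ahead of the collar's front face; axes as rod_grip. The steel shaft between collar and tip is 8 mm in diameter, its last 6 mm tapering to 3 mm
- cradle: Grey fixed cradle in which the rod lies at the start, tip towards its +x. Origin on the table below the middle of the rod's handle; base 150 x 60 x 6 mm, its middle at x = 12 mm; two narrow posts (28 mm wide or less, 12 mm thick, 63 mm high with open-topped slots, floor of the slots 51 mm up) at x = -43 mm (holds the tail) and x = +75 mm (holds the shaft). The rod lifts straight up out of it
- tank: White fixed humidity tank, 150 x 150 mm and 106 mm high (116 mm at the black filler cap). Origin at the centre of its underside; +x points to the side from which the dip tube rises, towards the robot's right (world -y) within about 20 degrees
- dip_tube: Straight rigid guide tube fixed in the tank. Origin at the centre of its open mouth, 120 mm above the table, 120 mm along the tank's x from its origin; z axis along the tube, outward, rising 40 degrees above level. Bore 13 mm, 100 mm deep (the shaft needs 85), outside 26 mm; some 58 mm stand clear of the tank. The rod enters with its x axis opposite to this z; the collar stops on the flat rim
- tile_dot (a point): Blue dot (18 mm diameter) at the centre of the top face of the fixed white reading tile, 80 x 80 x 8 mm, lying flat on the table; z up, dot 8 mm above the table
- dishes_center (a point): Centre (half height) of a stack of clear culture dishes, 90 mm diameter, 51 mm high; bystander
- flask_center (a point): Centre (half height) of a conical green glass flask with a black stopper, 80 mm diameter at the foot, 122 mm high; bystander
- bottle_center (a point): Centre (half height) of a brown bottle with black cap, 56 mm diameter, 120 mm high; bystander
Not all that is in view belongs to the job. Leave any pink or yellow look-alike of the part that bears tile_dot alone.

How it is judged:
By the outcome, as a careful person would: the job done as asked, in the order asked, and still so for the second after the job is handed in, while the arm keeps its last pose, push and grip.
It also fails if it takes over 61 s, if anything falls off the work surface, if the arm or the gripper's body presses on something with over 40 N, if the wrist force passes 120 N, or if a joint passes its speed limit or range.

### The arm

A 6-joint arm with a two-finger parallel gripper is mounted at the origin on the work surface. World frame = base frame: x ahead of the robot, y to its left, z up, the work surface at z = 0. Lengths are in m, angles in rad, forces in N, time in s.
With the tool pointing down it reaches from about 0.325 to 0.9 m from the base axis. Payload 3.5 kg.
Tool frame: the origin (TCP) lies midway between the tips of the shut fingers; the grasp point (between the pads) lies 19 mm behind it (bot.grasp_offset is the z of the grasp point in the tool frame, in m); z points along the fingers, x is the direction in which the jaws open and shut, and the axes are right-handed (so a half turn about z gives the same grasp; the last joint's range is limited). The gripper opens to 85 mm and grips with 20 to 120 N. Pads are 22 mm wide; open, the fingers measure 114 mm over their backs; the gripper's body (76 mm by 85 mm) begins 54 mm behind the grasp point. The pads swing forward as they close: fully open they stand 13 mm farther back than shut.
Start: joints at [-1.433, 0.276, -0.026, 1.268, 0, 1.467], TCP at [0.149, -0.607, 0.231] pointing down, gripper open.
Joint ranges: [-3.12, 3.12], [-0.85, 1.88], [-1.08, 1.24], [-1.95, 2.15], [-1.57, 1.53], [-3.14, 3.14]. Speed limits (rad/s): [2.57, 2.57, 3.14, 3.14, 3.14, 3.14].

### API

Orientations are given as a unit quaternion [w, x, y, z].
In Python, from workcell import bot, eyes gives the robot as it stands.
- The arm moves only by the tool servo_tool, never from a script. Its argument "motion" is a list that holds one entry, the list of rows, each a list of 7 numbers: the shift along the tool's x, y, z in units of 3 cm (1.0 is 3 cm), then the turn, a rotation vector about the tool's x, y, z in units of 6 degrees (1.0 is 6 degrees), then the opening in per cent of the stroke, from 0 (shut) to 100 (fully open). A call has 1 to 12 rows; each row shifts and turns the pose as measured when the row begins, along the tool's axes as they then stand; what a row does not reach is not made up. A row lasts 1/8 s, in which the tool goes at most 62.5 mm and 10.7 degrees, less where a joint would pass 70% of its speed; a pose out of reach is approached as far as the arm can. A call with a number of a shift or a turn outside -1 to 1 is refused whole. A call with a gripper value outside its range is refused whole. The fingers move at their own pace and stop on an object; "grip_force" is the grip in N (left out, the last holds). Time passes only in rows, so rows that do not move let the fingers close. It gives the time, the measured TCP pose, the force and the opening at its end, in the units of the state.
- bot.state(): the state, without advancing time (a new reading comes with each control period).
- eyes.snapshot(name): name is "scene" or "top" or "wrist"; returns a dict with "frame" (480x640x3 uint8, red, green, blue), "fx", "fy", "cx", "cy" (pixels), "dist_coeffs" ([k1, k2, p1, p2, k3] as OpenCV has them; the pictures are not rectified), "camera_from_world" (4x4, takes a point from world to camera coordinates); the wrist camera has in their place "mount" (4x4, takes a point from camera to tool coordinates, whose origin is the TCP and whose axes are the tool frame's). Camera axes: x right, y up, looking along -z (the intrinsics and any distortion apply to the point x, -y, -z); pixel columns grow to the right and rows downward; lengths in m; the calibration is good to about 2 mm. A picture is of the moment at which its call begins: read the wrist's pose just before it. There is no depth.
- bot.job_done(): hands the job in, once; it reports no verdict.
The state is a dict: "clock": time; "joints": joint angles; "qvel": joint speeds; "effort": joint torques, N m; "ee_pos": TCP position; "orientation": TCP orientation; "ft_force": force on the tool from outside, world axes, zero at the start; "wrist_torque": the same for the moment, N m; "finger_gap": finger opening in m.
Only numpy, scipy, OpenCV 4.12 (cv2) and the standard library are available. Lean on these libraries where they do the work, as an engineer would, in place of code of your own. Each camera call takes 0.05 s, during which the arm holds its last target.

## Working session

There is one attempt and no reset: what is moved stays moved. The work goes in short steps, Python scripts to look and compute and a tool call to move; the robot and the scene stay as the last step left them, time stands still between calls to the robot, and variables do not carry over. Pictures are saved under pics/ and viewed, and the job is handed in when it is done.

Besides the shell and the picture viewer there is one more tool, called after ">>>" in YAML: its name, and indented under it one key for each argument. servo_tool: Moves the arm, as the interface text tells. Its arguments: {"type":"object","properties":{"motion":{"type":"array","items":{"type":"array","items":{"type":"array","items":{"type":"number"}}}},"grip_force":{"type":"number"}},"required":["motion"]}

```bash
ls; mkdir -p pics; python3 - <<'E'
from workcell import bot,eyes
import cv2,numpy as np
print(bot.state(), bot.grasp_offset)
for n in ["scene","top","wrist"]:
    s=eyes.snapshot(n); cv2.imwrite(f"pics/{n}0.png",s["frame"][:,:,::-1])
    np.savez(f"{n}0.npz",**s)
    print(n,{k:np.round(v,4).tolist() for k,v in s.items() if k!="frame"})
E
```

```text
pics
{'clock': 0.0, 'joints': array([-1.43340416e+00,  2.77141011e-01, -2.78855713e-02,  1.26800378e+00,
       -3.02909268e-06,  1.46737123e+00]), 'qvel': array([-4.76482625e-04,  2.06957513e-04, -5.58855375e-04, -7.14253796e-05,
       -6.89280929e-04, -5.56386183e-04]), 'effort': array([ 7.15971910e-04, -4.45504367e+01,  2.95206892e+01,  1.63997628e-02,
        9.38271728e-05, -4.34706521e-06]), 'ee_pos': array([ 0.14892699, -0.60619352,  0.23015252]), 'orientation': array([-7.75234592e-04,  7.86922753e-01, -6.17050511e-01, -8.04203818e-04]), 'ft_force': array([-0.39798901, -0.0032208 ,  0.59774866]), 'wrist_torque': array([-0.0312919 , -0.01036146, -0.00668218]), 'finger_gap': 0.0851129740996198} -0.0187
scene {'fx': 565.1067, 'fy': 565.1067, 'cx': 323.4057, 'cy': 233.737, 'dist_coeffs': [0.0397, 0.0, 0.0, 0.0, 0.0], 'camera_from_world': [[0.854, 0.5202, -0.008, -0.4953], [-0.2963, 0.4988, 0.8145, 0.1379], [0.4277, -0.6932, 0.5801, -1.5805], [0.0, 0.0, 0.0, 1.0]]}
top {'fx': 497.1898, 'fy': 497.1898, 'cx': 313.9512, 'cy': 240.5825, 'dist_coeffs': [-0.0356, 0.0, 0.0, 0.0, 0.0], 'camera_from_world': [[-0.012, -0.9998, 0.0187, -0.0399], [0.993, -0.0097, 0.118, -0.6185], [-0.1178, 0.02, 0.9928, -1.3794], [0.0, 0.0, 0.0, 1.0]]}
wrist {'fx': 369.0387, 'fy': 369.0387, 'cx': 313.1214, 'cy': 247.5272, 'dist_coeffs': [-0.0639, 0.0, 0.0, 0.0, 0.0], 'mount': [[1.0, -0.0001, 0.0008, 0.0001], [0.0001, -0.9576, -0.2882, -0.0733], [0.0008, 0.2882, -0.9576, -0.1417], [0.0, 0.0, 0.0, 1.0]]}
```

View pics/scene0.png

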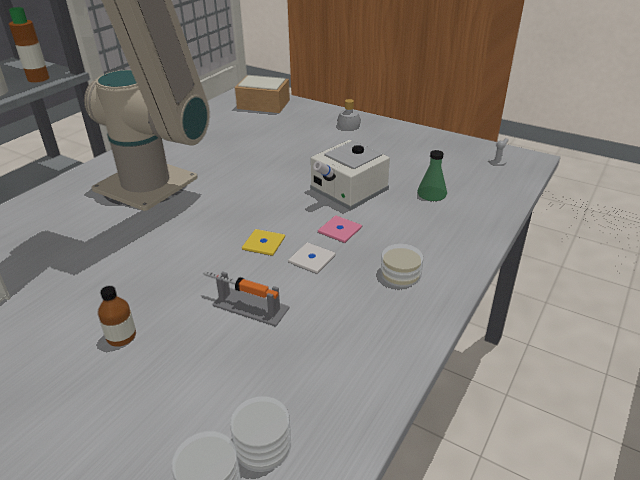

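View pics/top0.png

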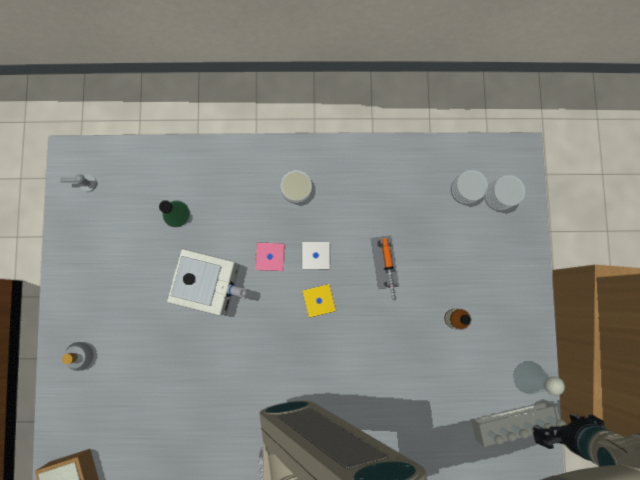

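View pics/wrist0.png

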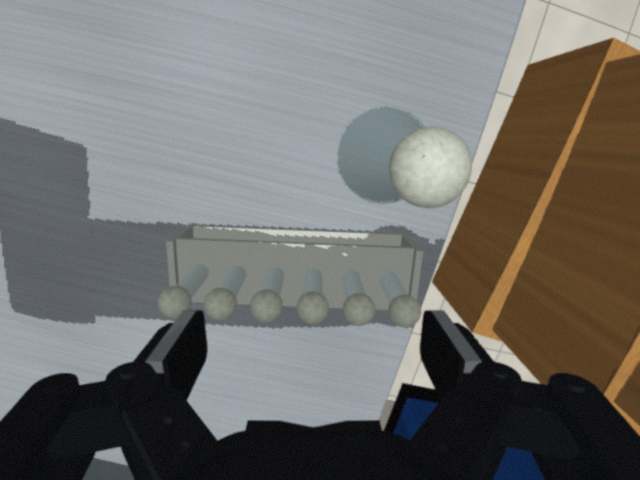

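The scene shows the rod at about (255,288) with its tip to the left, the tank at (350,172) and the white tile at (312,256). In the top view they are at (390,265), (203,283) and (316,255). I'll enlarge crops for exact pixels.

```bash
cat > h.py <<'E'
import numpy as np,cv2
from scipy.optimize import least_squares
from scipy.spatial.transform import Rotation as R
def K(s): return np.array([[s["fx"],0,s["cx"]],[0,s["fy"],s["cy"]],[0,0,1.]])
F=np.diag([1.,-1,-1])
def load(n): return dict(np.load(n))
def ext(s,tcp=None,q=None):
    if "camera_from_world" in s: return np.array(s["camera_from_world"])
    T=np.eye(4);T[:3,:3]=R.from_quat(np.r_[q[1:],q[0]]).as_matrix();T[:3,3]=tcp
    return np.linalg.inv(T@np.array(s["mount"]))
def proj(s,C,P):
    P=np.atleast_2d(P); A=F@C[:3,:3]; t=F@C[:3,3]
    return cv2.projectPoints(P.astype(float),cv2.Rodrigues(A)[0],t,K(s),np.array(s["dist_coeffs"],float))[0][:,0]
def ray(s,C,px):
    u=cv2.undistortPoints(np.array([[px]],float),K(s),np.array(s["dist_coeffs"],float))[0,0]
    d=C[:3,:3].T@(F@np.r_[u,1]); o=-C[:3,:3].T@C[:3,3]; return o,d/np.linalg.norm(d)
def onz(s,C,px,z):
    o,d=ray(s,C,px); return o+d*(z-o[2])/d[2]
def crop(s,x,y,w,h,k,fn):
    f=s["frame"][y:y+h,x:x+w,::-1]; cv2.imwrite(fn,cv2.resize(f,None,fx=k,fy=k,interpolation=cv2.INTER_CUBIC))
E
python3 - <<'E'
from h import *
t=load("top0.npz");s=load("scene0.npz")
crop(t,360,225,60,85,7,"pics/t_rod.png"); crop(t,160,240,110,80,7,"pics/t_tank.png"); crop(t,295,235,45,40,8,"pics/t_tile.png")
crop(s,195,260,105,70,7,"pics/s_rod.png"); crop(s,295,135,105,75,7,"pics/s_tank.png")
E
```

```text
(no output)
```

View pics/t_rod.png

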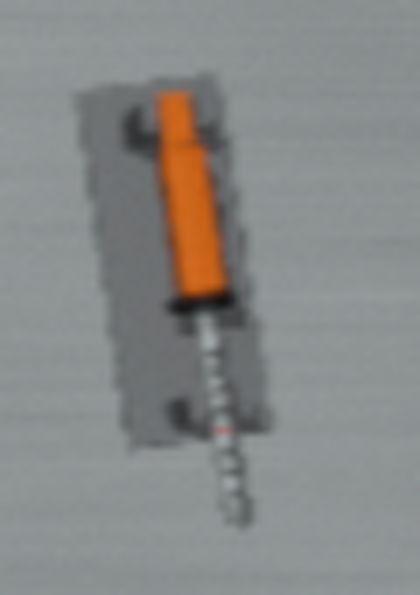

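View pics/t_tank.png

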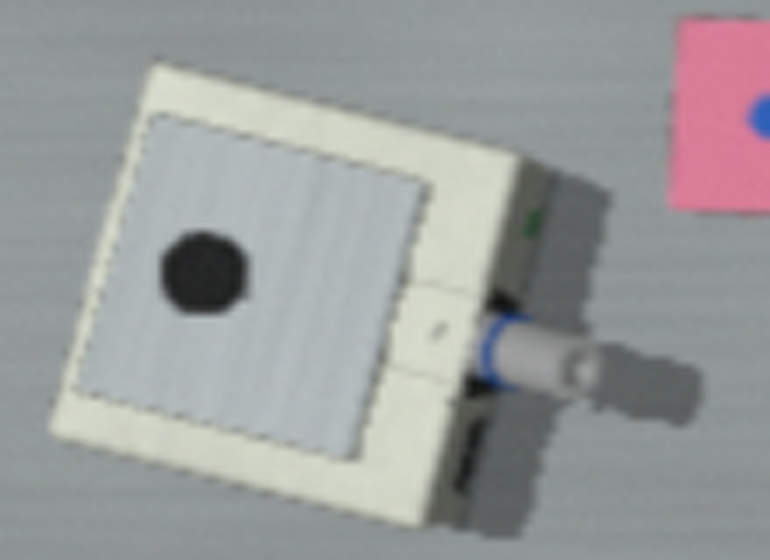

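View pics/t_tile.png

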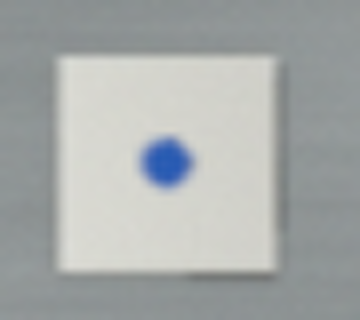

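View pics/s_rod.png

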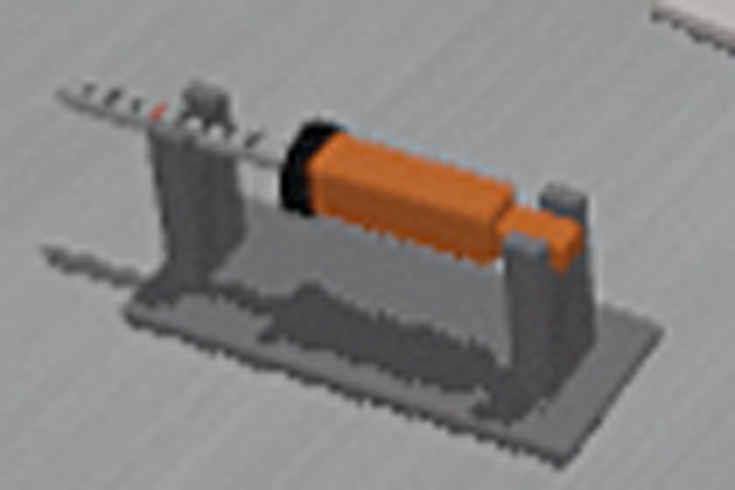

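View pics/s_tank.png

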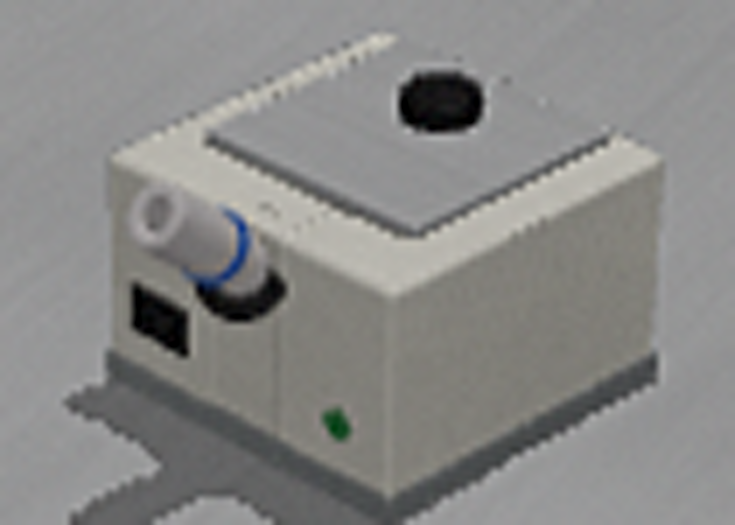

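```bash
cat > m1.py <<'E'
from h import *
t=load("top0.npz");s=load("scene0.npz");Ct=ext(t);Cs=ext(s)
f=lambda c,o,k:(np.array(c,float)+.5)/k-.5+np.array(o)
def fit(obs,model,x0):
    r=lambda x:np.concatenate([(proj(S,C,model(x,p))[0]-px) for S,C,px,p in obs])
    o=least_squares(r,x0,loss="soft_l1",x_scale=[.01,.01,.1]); print(np.round(o.x,4),"res px\n",np.round(r(o.x).reshape(-1,2),1).tolist()); return o.x
def mod(x,p):
    c,n=np.cos(x[2]),np.sin(x[2]); return np.array([x[0]+c*p[0]-n*p[1],x[1]+n*p[0]+c*p[1],p[2]])
# tank
T=lambda c:f(c,(160,240),7); S=lambda c:f(c,(295,135),7)
h=.075
obs=[(t,Ct,T((155,65)),(-h,h,.106)),(t,Ct,T((522,155)),(h,h,.106)),(t,Ct,T((420,525)),(h,-h,.106)),(t,Ct,T((52,432)),(-h,-h,.106)),
(s,Cs,S((112,158)),(h,-h,.106)),(s,Cs,S((393,297)),(h,h,.106)),(s,Cs,S((662,158)),(-h,h,.106)),(s,Cs,S((385,36)),(-h,-h,.106)),
(t,Ct,T((580,370)),(.12,0,.12)),(s,Cs,S((157,214)),(.12,0,.12))]
xt=fit(obs,mod,[.5,.3,-1.8])
T=lambda c:f(c,(360,225),7); S=lambda c:f(c,(195,260),7)
obs=[(t,Ct,T((174,92)),(-.052,0,.059)),(t,Ct,T((184,145)),(-.03,0,.065)),(t,Ct,T((205,309)),(.036,0,.055)),(t,Ct,T((240,524)),(.121,0,.055)),
(s,Cs,S((60,95)),(.121,0,.055)),(s,Cs,S((287,165)),(.036,0,.055)),(s,Cs,S((563,263)),(-.052,.006,.051)),(s,Cs,S((318,134)),(.030,-.009,.065)),(s,Cs,S((512,190)),(-.03,-.009,.065)),(s,Cs,S((497,224)),(-.03,.009,.065))]
xr=fit(obs,mod,[.6,-.2,3.])
d1=onz(t,Ct,f((167,162),(295,235),8),.008); d2=onz(s,Cs,(312,256),.008); print(d1,d2)
m=mod(xt,(.12,0,.12)); print("mouth",m,"tank dir",np.degrees(xt[2]),"rod",xr,np.degrees(xr[2]))
for nm,px,z in [("bottle",(458,319),.06),("flask",(176,213),.0),("dishes",(297,187),.051)]: print(nm,onz(t,Ct,px,z))
E
python3 m1.py
```

```text
[ 0.504   0.2599 -1.8332] res px
 [[-0.4, -1.9], [0.8, -0.9], [0.4, 0.8], [-1.3, -0.1], [-1.1, -1.6], [-0.2, -1.2], [1.3, -1.3], [-0.2, -1.9], [0.7, -0.3], [-0.6, 1.4]]
[ 0.5684 -0.2503  3.271 ] res px
 [[-0.4, 0.6], [-0.2, 0.5], [-0.1, 0.6], [-0.3, 0.1], [-1.0, 0.5], [2.1, 1.1], [-0.1, 2.1], [2.0, -0.1], [0.5, -0.4], [-1.7, 0.3]]
[ 0.57994907 -0.05097941  0.008     ] [ 0.57876709 -0.04813319  0.008     ]
mouth [0.47290736 0.14403078 0.12      ] tank dir -105.03667338051324 rod [ 0.5683939  -0.250271    3.27101322] 187.41525210351992
bottle [ 0.39223417 -0.44344963  0.06      ]
flask [0.70796132 0.35679272 0.        ]
dishes [7.71009071e-01 2.81123186e-04 5.10000000e-02]
```

```bash
cat > plan.py <<'E'
from h import *
from workcell import bot
def cur():
    s=bot.state(); q=s["orientation"]; return s["ee_pos"],R.from_quat(np.r_[q[1:],q[0]])
def rodR(rx,rz,cam_tip=True):
    "tool rotation gripping rod w/ axis rx, marks rz; tool z=-rz, camera (tool -y) on tip side"
    rx=np.array(rx,float);rx/=np.linalg.norm(rx); rz=np.array(rz,float);rz-=rx*(rz@rx);rz/=np.linalg.norm(rz)
    y=-rx;z=-rz;return R.from_matrix(np.c_[np.cross(y,z),y,z])
def rows(p1,R1,n=None,p0=None,R0=None,axis=None,dec=2,turn=None):
    if p0 is None: p0,R0=cur()
    d=p1-p0; rv=(R0.inv()*R1).as_rotvec() if turn is None else np.array(turn,float)
    need=max(np.linalg.norm(d)/.03,np.abs(rv).max()/np.radians(6))
    n=n or int(np.ceil(need/.97)); out=[];p,Rr=p0.copy(),R0
    step=d/n
    for i in range(n):
        tp=p0+d*(i+1)/n
        a=np.round(Rr.inv().apply(tp-p)/.03,dec); b=np.round(rv/n/np.radians(6),dec)
        out.append(a.tolist()+b.tolist()); p=p+Rr.apply(a*.03); Rr=Rr*R.from_rotvec(b*np.radians(6))
    print("need",round(need,1),"n",n,"dist mm",np.round(d*1e3,1),"rot",np.round(np.degrees(rv),1))
    for i in range(0,n,12): print(str([r for r in out[i:i+12]]).replace(" ",""))
    print("end err mm",np.round((p1-p)*1e3,1),"deg",round(np.degrees((Rr.inv()*R1).magnitude()),2))
E
python3 - <<'E'
from plan import *
p0,R0=cur();print(p0,R0.as_matrix().round(3))
az=np.radians(187.4)
Rt=rodR([np.cos(az),np.sin(az),0],[0,0,1]); print(Rt.as_matrix().round(3))
rv=(R0.inv()*Rt).as_rotvec(degrees=True);print(rv)
rows(np.array([.568,-.25,.22]),Rt,30, turn=[0,0,-np.radians(173.7)])
E
```

```text
[ 0.14894708 -0.60634935  0.23039451] [[ 0.239 -0.971 -0.   ]
 [-0.971 -0.239  0.002]
 [-0.002 -0.    -1.   ]]
[[-0.129  0.992 -0.   ]
 [ 0.992  0.129  0.   ]
 [ 0.    -0.    -1.   ]]
[-1.56346151e-01 -5.15822686e-03 -1.73600033e+02]
need 28.9 n 30 dist mm [419.1 356.3 -10.4] rot [   0.     0.  -173.7]
[[-0.27,-0.55,0.01,0.0,0.0,-0.96],[-0.22,-0.57,0.01,0.0,0.0,-0.96],[-0.16,-0.59,0.02,0.0,0.0,-0.96],[-0.1,-0.6,0.01,0.0,0.0,-0.96],[-0.04,-0.61,0.01,0.0,0.0,-0.96],[0.03,-0.61,0.01,0.0,0.0,-0.96],[0.08,-0.61,0.01,0.0,0.0,-0.96],[0.15,-0.59,0.02,0.0,0.0,-0.96],[0.2,-0.58,0.01,0.0,0.0,-0.96],[0.26,-0.55,0.01,0.0,0.0,-0.96],[0.32,-0.52,0.01,0.0,0.0,-0.96],[0.36,-0.49,0.02,0.0,0.0,-0.96]]
[[0.42,-0.45,0.01,0.0,0.0,-0.96],[0.45,-0.41,0.01,0.0,0.0,-0.96],[0.5,-0.36,0.01,0.0,0.0,-0.96],[0.53,-0.31,0.01,0.0,0.0,-0.96],[0.55,-0.25,0.02,0.0,0.0,-0.96],[0.58,-0.19,0.01,0.0,0.0,-0.96],[0.6,-0.14,0.01,0.0,0.0,-0.96],[0.6,-0.08,0.01,0.0,0.0,-0.96],[0.62,-0.01,0.01,0.0,0.0,-0.96],[0.6,0.05,0.02,0.0,0.0,-0.96],[0.61,0.1,0.01,0.0,0.0,-0.96],[0.58,0.17,0.01,0.0,0.0,-0.96]]
[[0.57,0.23,0.01,0.0,0.0,-0.96],[0.54,0.28,0.02,0.0,0.0,-0.96],[0.52,0.33,0.01,0.0,0.0,-0.96],[0.47,0.39,0.01,0.0,0.0,-0.96],[0.44,0.43,0.01,0.0,0.0,-0.96],[0.38,0.47,0.01,0.0,0.0,-0.96]]
end err mm [-0.   0.1 -0.1] deg 0.81
```

>>> servo_tool:
  motion:
    - [[-0.27,-0.55,0,0,0,-0.96,100],[-0.22,-0.57,0,0,0,-0.96,100],[-0.16,-0.59,0,0,0,-0.96,100],[-0.1,-0.6,0,0,0,-0.96,100],[-0.04,-0.61,0,0,0,-0.96,100],[0.03,-0.61,0,0,0,-0.96,100],[0.08,-0.61,0,0,0,-0.96,100],[0.15,-0.59,0,0,0,-0.96,100],[0.2,-0.58,0,0,0,-0.96,100],[0.26,-0.55,0,0,0,-0.96,100],[0.32,-0.52,0,0,0,-0.96,100],[0.36,-0.49,0,0,0,-0.96,100]]

```text
clock: 1.65
ee_pos: [0.3168, -0.4537, 0.2254]
orientation: [-0.006, 0.999, -0.043, -0.002]
ft_force: [0.7, 0.5, 0.5]
finger_gap: 0.085
```

```bash
python3 - <<'E'
from plan import *
az=np.radians(187.4)
Rt=rodR([np.cos(az),np.sin(az),0],[0,0,1])
rows(np.array([.568,-.25,.22]),Rt,18)
E
```

```text
need 17.1 n 18 dist mm [251.2 203.7  -5.4] rot [  -0.7   -0.4 -102.3]
[[0.43,-0.42,0.01,-0.01,-0.0,-0.95],[0.47,-0.37,0.02,-0.01,-0.0,-0.95],[0.51,-0.32,0.01,-0.01,-0.0,-0.95],[0.53,-0.27,0.01,-0.01,-0.0,-0.95],[0.56,-0.22,0.01,-0.01,-0.0,-0.95],[0.57,-0.16,0.01,-0.01,-0.0,-0.95],[0.59,-0.1,0.01,-0.01,-0.0,-0.95],[0.6,-0.04,0.01,-0.01,-0.0,-0.95],[0.6,0.02,0.01,-0.01,-0.0,-0.95],[0.59,0.08,0.02,-0.01,-0.0,-0.95],[0.59,0.13,0.01,-0.01,-0.0,-0.95],[0.56,0.19,0.01,-0.01,-0.0,-0.95]]
[[0.55,0.25,0.01,-0.01,-0.0,-0.95],[0.52,0.3,0.01,-0.01,-0.0,-0.95],[0.48,0.35,0.01,-0.01,-0.0,-0.95],[0.45,0.4,0.02,-0.01,-0.0,-0.95],[0.41,0.44,0.01,-0.01,-0.0,-0.95],[0.36,0.48,0.01,-0.01,-0.0,-0.95]]
end err mm [-0.1 -0.  -0.1] deg 0.56
```

>>> servo_tool:
  motion:
    - [[0.43,-0.42,0,0,0,-0.96,100],[0.47,-0.37,0,0,0,-0.96,100],[0.51,-0.32,0,0,0,-0.96,100],[0.53,-0.27,0,0,0,-0.96,100],[0.56,-0.22,0,0,0,-0.96,100],[0.57,-0.16,0,0,0,-0.96,100],[0.59,-0.1,0,0,0,-0.96,100],[0.6,-0.04,0,0,0,-0.96,100],[0.6,0.02,0,0,0,-0.96,100],[0.59,0.08,0,0,0,-0.96,100],[0.59,0.13,0,0,0,-0.96,100],[0.56,0.19,0,0,0,-0.96,100]]

```text
clock: 3.15
ee_pos: [0.4835, -0.3059, 0.2217]
orientation: [-0.01, 0.836, 0.549, 0.001]
ft_force: [-0.2, 0.8, 0.6]
finger_gap: 0.0856
```

>>> servo_tool:
  motion:
    - [[0.55,0.25,0,0,0,-0.96,100],[0.52,0.3,0,0,0,-0.96,100],[0.48,0.35,0,0,0,-0.96,100],[0.45,0.4,0,0,0,-0.96,100],[0.41,0.44,0,0,0,-0.96,100],[0.36,0.48,0,0,0,-0.96,100],[0,0,0,0,0,0,100]]

```text
clock: 4.03
ee_pos: [0.5641, -0.2281, 0.2191]
orientation: [-0.012, 0.627, 0.779, 0.004]
ft_force: [-0.3, -0.6, 0.4]
finger_gap: 0.0851
```

```bash
cat > shot.py <<'E'
import sys
from plan import *
from workcell import eyes
def shot(n,tag):
    st=bot.state(); s=eyes.snapshot(n); s=dict(s); s["tcp"]=st["ee_pos"]; s["q"]=st["orientation"]
    np.savez(f"{tag}.npz",**s); cv2.imwrite(f"pics/{tag}.png",s["frame"][:,:,::-1]); return s,ext(s,s["tcp"],s["q"])
if __name__=="__main__":
    for a in sys.argv[2:]: shot(a,a+sys.argv[1])
    st=bot.state(); print({k:np.round(v,3) for k,v in st.items()})
E
python3 shot.py 1 wrist
```

```text
{'clock': np.float64(4.075), 'joints': array([-0.497,  0.269, -0.063,  1.263,  0.012, -0.711]), 'qvel': array([-0.018, -0.008, -0.007,  0.002, -0.003,  0.003]), 'effort': array([ 4.6800e-01, -4.3839e+01,  2.9431e+01,  1.1500e-01,  6.5000e-02,
       -3.2000e-02]), 'ee_pos': array([ 0.564, -0.229,  0.219]), 'orientation': array([-0.013,  0.628,  0.779,  0.004]), 'ft_force': array([0.208, 1.056, 0.668]), 'wrist_torque': array([-0.048, -0.002, -0.044]), 'finger_gap': np.float64(0.085)}
```

View pics/wrist1.png

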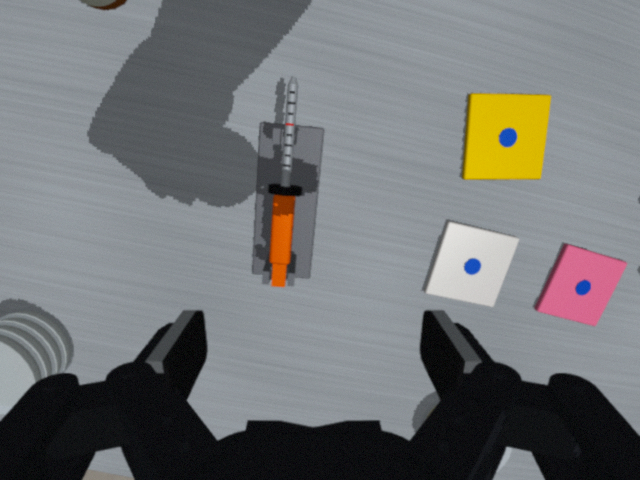

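The wrist view shows the rod at (283,235) with its tip at (293,80), and the white tile dot at (472,266). I'll enlarge the rod.

```bash
python3 - <<'E'
from h import *
s=load("wrist1.npz"); crop(s,240,65,100,235,2.5,"pics/a.png"); crop(s,240,65,100,120,5,"pics/w_r1.png"); crop(s,240,180,100,115,5,"pics/w_r2.png")
E
```

```text
(no output)
```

View pics/w_r1.png

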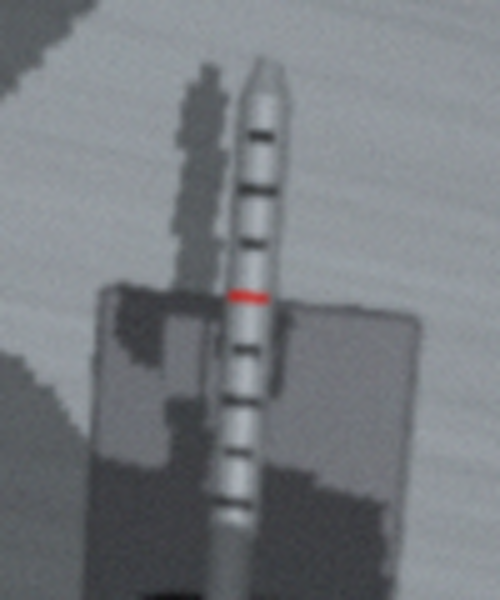

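View pics/w_r2.png

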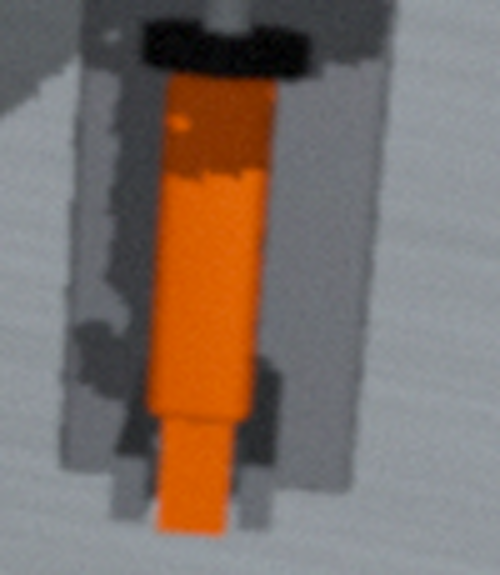

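```bash
cat > m2.py <<'E'
import io,contextlib
with contextlib.redirect_stdout(io.StringIO()):
    from m1 import *
w=load("wrist1.npz");Cw=ext(w,w["tcp"],w["q"])
T1=lambda c:f(c,(240,65),5);T2=lambda c:f(c,(240,180),5)
wo=[(w,Cw,T1((267,58)),(.121,0,.055)),(w,Cw,T2((201,415)),(-.03,0,.065)),(w,Cw,T2((193,534)),(-.052,0,.059)),(w,Cw,T2((229,22)),(.036,0,.069)),(w,Cw,T2((222,76)),(.03,0,.069))]
fit(wo,mod,[.57,-.25,3.27])
fit(obs[:4]+wo,mod,[.57,-.25,3.27])
print(onz(w,Cw,(472,266),.008))
E
python3 m2.py
```

```text
[ 0.5675 -0.2497  3.2684] res px
 [[0.3, -1.5], [-0.1, 1.8], [0.3, -0.6], [-0.7, 2.8], [0.2, -0.4]]
[ 0.5677 -0.2498  3.2683] res px
 [[-0.5, 0.8], [-0.4, 0.7], [-0.3, 0.9], [-0.6, 0.4], [0.2, -1.1], [-0.3, 2.0], [0.2, -0.3], [-0.9, 3.1], [0.0, -0.2]]
[ 0.57818968 -0.0510853   0.008     ]
```

```bash
python3 - <<'E'
from plan import *
az=3.2683
Rt=rodR([np.cos(az),np.sin(az),0],[0,0,1])
p=np.array([.5676,-.2498,.12])
rows(p,Rt,5)
E
```

```text
need 3.4 n 5 dist mm [  4.  -21.3 -99. ] rot [-0.6 -1.3  5. ]
[[-0.16,0.0,0.66,-0.02,-0.04,0.17],[-0.16,0.01,0.65,-0.02,-0.04,0.17],[-0.15,0.0,0.66,-0.02,-0.04,0.17],[-0.15,0.01,0.66,-0.02,-0.04,0.17],[-0.15,0.01,0.66,-0.02,-0.04,0.17]]
end err mm [-0.1 -0.1  0. ] deg 0.19
```

>>> servo_tool:
  motion:
    - [[-0.16,0,0.66,-0.02,-0.04,0.17,100],[-0.16,0,0.66,-0.02,-0.04,0.17,100],[-0.16,0,0.66,-0.02,-0.04,0.17,100],[-0.16,0,0.66,-0.02,-0.04,0.17,100],[-0.16,0,0.66,-0.02,-0.04,0.17,100],[0,0,0,0,0,0,100]]

```text
clock: 4.82
ee_pos: [0.5627, -0.2551, 0.117]
orientation: [-0.001, 0.668, 0.744, -0.001]
ft_force: [-0.0, -0.1, -0.1]
finger_gap: 0.0855
```

```bash
python3 - <<'E'
from plan import *
az=3.2683
Rt=rodR([np.cos(az),np.sin(az),0],[0,0,1])
p=np.array([.5676,-.2498,.036])
print(cur()[0]);rows(p,Rt,5)
E
```

```text
[ 0.56265581 -0.25512218  0.11695381]
need 2.7 n 5 dist mm [  4.9   5.3 -81. ] rot [-0.2 -0.  -1.1]
[[0.03,0.04,0.54,-0.01,-0.0,-0.04],[0.03,0.04,0.54,-0.01,-0.0,-0.04],[0.03,0.03,0.54,-0.01,-0.0,-0.04],[0.03,0.04,0.54,-0.01,-0.0,-0.04],[0.03,0.04,0.54,-0.01,-0.0,-0.04]]
end err mm [-0.1  0.1  0. ] deg 0.17
```

>>> servo_tool:
  motion:
    - [[0.05,0.06,0.52,0,0,-0.05,100],[0.05,0.06,0.52,0,0,-0.05,100],[0.05,0.06,0.52,0,0,-0.05,100],[0,0,0.52,0,0,-0.04,100],[0,0,0.5,0,0,-0.04,100],[0,0,0,0,0,0,100]]

```text
clock: 5.58
ee_pos: [0.5678, -0.25, 0.0354]
orientation: [-0.001, 0.659, 0.753, -0.001]
ft_force: [-1.1, 0.2, -0.2]
finger_gap: 0.0855
```

```bash
python3 - <<'E'
from plan import *
az=3.2683
Rt=rodR([np.cos(az),np.sin(az),0],[0,0,1])
p=np.array([.5676,-.2498,.036])
print(cur()[0]);rows(p,Rt,1)
E
python3 shot.py 2 wrist
```

```text
[ 0.56784169 -0.24999345  0.0354287 ]
need 0.1 n 1 dist mm [-0.2  0.2  0.6] rot [-0.1 -0.   0.4]
[[0.01,-0.01,-0.02,-0.02,-0.0,0.06]]
end err mm [ 0.1 -0.1 -0. ] deg 0.03
{'clock': np.float64(5.625), 'joints': array([-0.518,  0.431, -0.252,  0.888, -0.001, -0.651]), 'qvel': array([-0.001, -0.016,  0.02 ,  0.005, -0.001, -0.   ]), 'effort': array([-6.0000e-03, -4.7118e+01,  2.4252e+01, -2.6000e-02, -7.0000e-03,
       -3.0000e-03]), 'ee_pos': array([ 0.568, -0.25 ,  0.036]), 'orientation': array([-0.   ,  0.659,  0.752, -0.001]), 'ft_force': array([-0.538, -0.092,  0.063]), 'wrist_torque': array([0.004, 0.042, 0.033]), 'finger_gap': np.float64(0.086)}
```

View pics/wrist2.png

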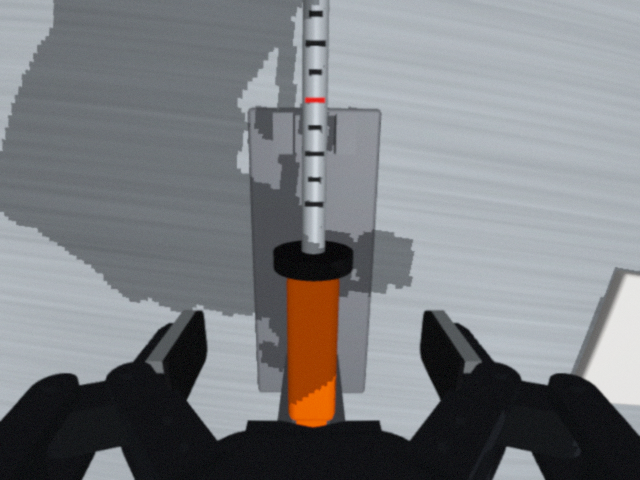

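The rod is centred between the jaws at column 313 and parallel to the tool. Closing now.

>>> servo_tool:
  motion:
    - [[0,0,0,0,0,0.06,50],[0,0,0,0,0,0,0],[0,0,0,0,0,0,0],[0,0,0,0,0,0,0],[0,0,0,0,0,0,0],[0,0,0,0,0,0,0]]
  grip_force: 70

```text
clock: 6.38
ee_pos: [0.5703, -0.2516, 0.0388]
orientation: [0.002, 0.661, 0.75, -0.0]
ft_force: [0.3, 0.1, -1.1]
finger_gap: 0.0172
```

>>> servo_tool:
  motion:
    - [[0,0,0,0,0,0,0],[0,0,0,0,0,0,0]]

```text
clock: 6.62
ee_pos: [0.5701, -0.2515, 0.0386]
orientation: [0.002, 0.661, 0.75, -0.0]
ft_force: [-0.8, 1.0, 0.8]
finger_gap: 0.0167
```

>>> servo_tool:
  motion:
    - [[0,0,-0.4,0,0,0,0],[0,0,-0.7,0,0,0,0],[0,0,-0.9,0,0,0,0],[0,0,-0.9,0,0,0,0],[0,0,-0.9,0,0,0,0],[0,0,-0.9,0,0,0,0],[0,0,0,0,0,0,0]]

```text
clock: 7.5
ee_pos: [0.5699, -0.251, 0.188]
orientation: [0.003, 0.661, 0.75, -0.0]
ft_force: [0.2, 0.1, -0.5]
finger_gap: 0.0169
```

```bash
python3 shot.py 3 wrist scene top; python3 - <<'E'
from h import *
s=load("scene3.npz"); crop(s,190,200,140,100,5.5,"pics/s3c.png")
E
```

```text
{'clock': np.float64(7.65), 'joints': array([-5.180e-01,  2.960e-01, -1.020e-01,  1.174e+00, -1.000e-03,
       -6.440e-01]), 'qvel': array([ 0.   ,  0.013, -0.019,  0.001, -0.   , -0.001]), 'effort': array([ 7.0000e-03, -4.6287e+01,  2.9821e+01, -2.8000e-02, -1.0000e-02,
       -0.0000e+00]), 'ee_pos': array([ 0.567, -0.25 ,  0.184]), 'orientation': array([-0.001,  0.661,  0.75 , -0.001]), 'ft_force': array([-0.17 , -0.283, -0.59 ]), 'wrist_torque': array([ 0.067, -0.046,  0.009]), 'finger_gap': np.float64(0.017)}
```

View pics/wrist3.png

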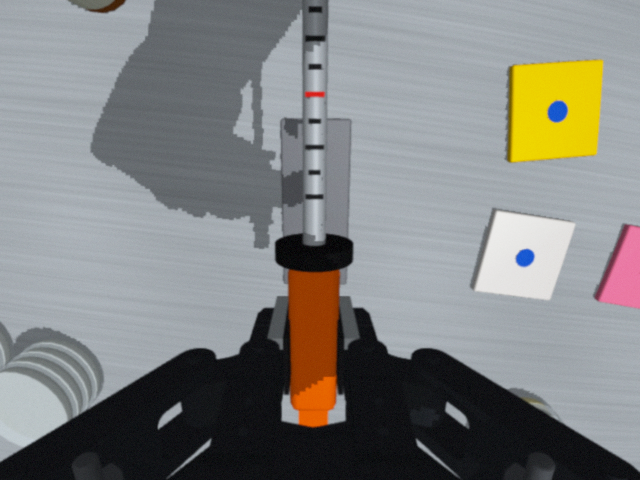

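View pics/s3c.png

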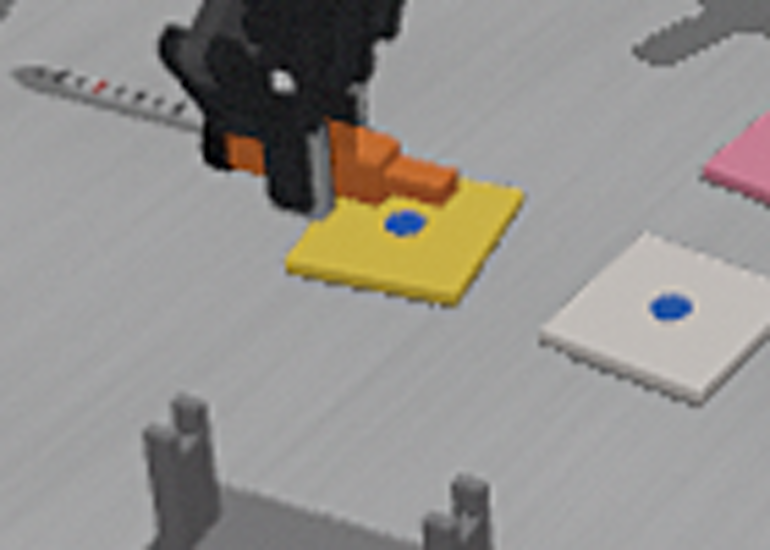

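View pics/top3.png

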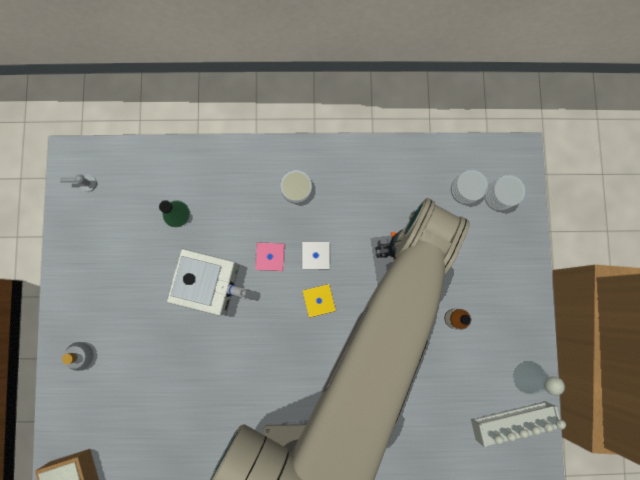

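The wrist view shows the rod held straight with the collar at (314,250), and it has lifted clear of the cradle in the scene view. I'll measure its pose in the hand.

```bash
python3 - <<'E'
from h import *
a=load("wrist2.npz")["frame"];b=load("wrist3.npz")["frame"]
im=np.hstack([a[0:290,270:360],b[0:290,270:360]])[:,:,::-1]
cv2.imwrite("pics/cmp1.png",cv2.resize(im[0:150],None,fx=4,fy=4,interpolation=cv2.INTER_CUBIC))
cv2.imwrite("pics/cmp2.png",cv2.resize(im[140:290],None,fx=4,fy=4,interpolation=cv2.INTER_CUBIC))
E
```

```text
(no output)
```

View pics/cmp1.png

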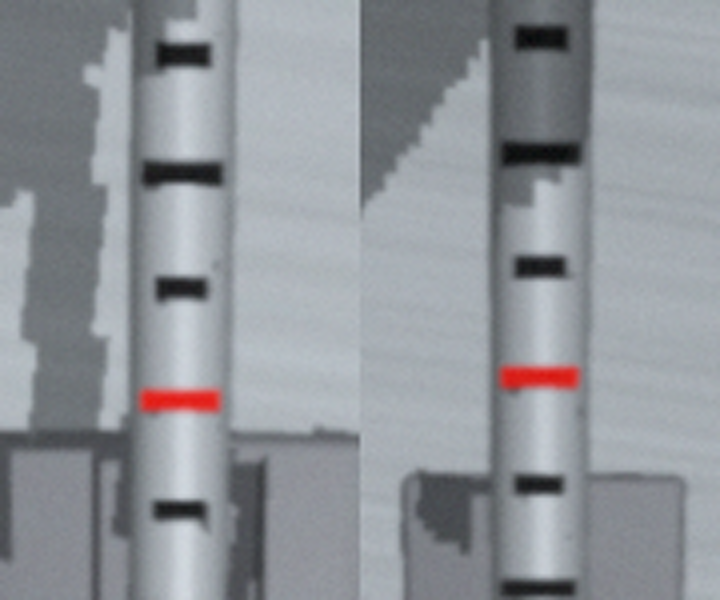

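View pics/cmp2.png

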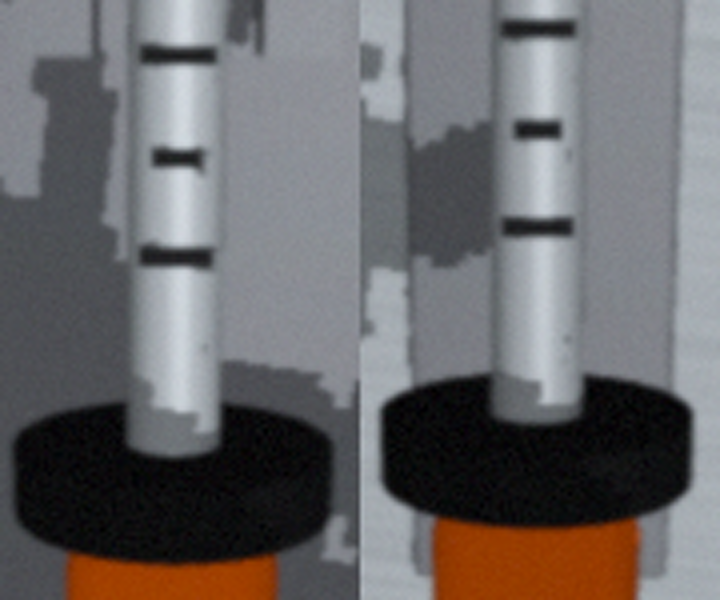

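```bash
cat > m3.py <<'E'
from h import *
a=load("wrist2.npz");b=load("wrist3.npz")
rA=np.array([55,173,288,401,510,560+54,560+157,560+257])/4-.4; rB=np.array([38,154,267,378,484,560+28,560+129,560+227])/4-.4
cA=270+np.array([183,182,181,180,180,178,178,176])/4-.4; cB=270+np.array([181,180.5,180,180,179,178,178,177.5])/4-.4
M=np.array(a["mount"]); Cm=np.linalg.inv(M)   # tool->camera
i=np.arange(8)
def pts(x0,s,ox,y,z,pit,yaw):   # rod in tool: tip along -y ; rod z=-tool z
    Rr=R.from_matrix(np.c_[[0,-1,0],[-1,0,0],[0,0,-1]])*R.from_euler("YZ",[pit,yaw])
    L=np.c_[x0-s*i,0*i,0*i+.004]
    return np.array([ox,y,z])+Rr.apply(L)
T=np.eye(4);q=a["q"];T[:3,:3]=R.from_quat(np.r_[q[1:],q[0]]).as_matrix();T[:3,3]=a["tcp"]
c=np.linalg.inv(T)@np.r_[.5676,-.2498,.055,1]; rx=T[:3,:3].T@np.array([np.cos(3.2683),np.sin(3.2683),0]); print("rod in tool A",c,rx)
# A: pose given, find x0,s
pitA=np.arctan2(rx[2],-rx[1])  # placeholder sign checked below
def resA(v): 
    P=c[:3]+np.outer(v[0]-v[1]*i,rx)+np.array([0,0,-.004]); return (proj(a,Cm,P)-np.c_[cA,rA]).ravel()
o=least_squares(resA,[.11,.01]);print("x0,s",o.x,"res",np.round(o.fun.reshape(-1,2),1).tolist())
x0,s=o.x
for S in (s,.01):
  X0=x0+(S-s)*3.5
  def resB(v): return (proj(b,Cm,pts(X0,S,*v))-np.c_[cB,rB]).ravel()
  for free in ("all",):
    o=least_squares(resB,[0,0,-.019,0,0]);print(S,o.x,"deg",np.degrees(o.x[3:]),"res",np.round(o.fun.reshape(-1,2),1).tolist())
    J=np.linalg.inv(o.jac.T@o.jac)**.5 if 0 else np.sqrt(np.diag(np.linalg.inv(o.jac.T@o.jac)))*.3; print("sd",J)
print("axis in tool:",R.from_matrix(np.c_[[0,-1,0],[-1,0,0],[0,0,-1]]).apply(R.from_euler("YZ",o.x[3:]).apply([1,0,0])))
E
python3 m3.py
```

```text
rod in tool A [ 2.28121362e-04 -2.64119694e-04 -1.95706397e-02  1.00000000e+00] [ 0.00621523 -0.99997739  0.00256642]
x0,s [0.10779615 0.00793614] res [[0.8, 0.0], [0.9, 0.0], [0.9, 0.0], [1.0, -0.2], [0.8, -0.2], [1.1, 0.3], [0.9, 0.1], [1.2, -0.1]]
0.007936136735631497 [ 6.26220074e-05 -2.23223095e-03 -1.63221155e-02 -2.26751089e-03
 -4.40173590e-03] deg [-0.1299188  -0.25220089] res [[0.0, 0.0], [0.0, -0.0], [0.0, 0.0], [-0.1, -0.2], [-0.0, 0.1], [0.1, 0.1], [-0.0, 0.0], [-0.0, -0.1]]
sd [1.51386100e-04 4.81277353e-05 1.22368330e-03 1.32960595e-02
 1.81558639e-03]
0.01 [ 0.00019078 -0.00459864  0.01518651 -0.00226751 -0.00440174] deg [-0.12991865 -0.25220089] res [[0.0, 0.0], [0.0, -0.0], [0.0, 0.0], [-0.1, -0.2], [-0.0, 0.1], [0.1, 0.1], [-0.0, 0.0], [-0.0, -0.1]]
sd [1.54097430e-04 5.26989092e-05 1.27032291e-03 1.32960608e-02
 1.81558642e-03]
axis in tool: [ 0.00440172 -0.99998774 -0.00226748]
```

```bash
cat > tgt.py <<'E'
from plan import *
G=np.array([.0001,-.0022,-.0168])  # rod_grip in tool
MOUTH=np.array([.4729,.1440,.12]); AZ=np.radians(-105.04)
U=lambda az=AZ,el=np.radians(40):np.array([np.cos(az)*np.cos(el),np.sin(az)*np.cos(el),np.sin(el)])
def ins(gap,mouth=MOUTH,az=AZ,el=np.radians(40)):
    "pose with rod tip gap outside mouth along the tube axis"
    u=U(az,el); Rt=rodR(-u,[0,0,1]); 
    return mouth+u*(gap+.121)-Rt.apply(G),Rt
E
python3 - <<'E'
from tgt import *
p,Rt=ins(.05);print(p,Rt.as_matrix().round(2))
rows(p,Rt,23)
E
```

```text
[0.43557191 0.00546306 0.21846127] [[ 0.97 -0.2  -0.17]
 [-0.26 -0.74 -0.62]
 [ 0.    0.64 -0.77]]
need 17.8 n 23 dist mm [-131.8  255.1   34.9] rot [-26.3 -38.8 107.1]
[[0.39,-0.14,-0.05,-0.19,-0.28,0.78],[0.38,-0.18,-0.06,-0.19,-0.28,0.78],[0.36,-0.2,-0.08,-0.19,-0.28,0.78],[0.33,-0.23,-0.1,-0.19,-0.28,0.78],[0.32,-0.25,-0.1,-0.19,-0.28,0.78],[0.29,-0.28,-0.13,-0.19,-0.28,0.78],[0.26,-0.29,-0.13,-0.19,-0.28,0.78],[0.24,-0.32,-0.15,-0.19,-0.28,0.78],[0.2,-0.32,-0.16,-0.19,-0.28,0.78],[0.17,-0.35,-0.18,-0.19,-0.28,0.78],[0.14,-0.35,-0.18,-0.19,-0.28,0.78],[0.11,-0.35,-0.2,-0.19,-0.28,0.78]]
[[0.06,-0.36,-0.21,-0.19,-0.28,0.78],[0.04,-0.36,-0.21,-0.19,-0.28,0.78],[-0.0,-0.35,-0.22,-0.19,-0.28,0.78],[-0.04,-0.35,-0.23,-0.19,-0.28,0.78],[-0.08,-0.34,-0.23,-0.19,-0.28,0.78],[-0.1,-0.33,-0.24,-0.19,-0.28,0.78],[-0.14,-0.31,-0.24,-0.19,-0.28,0.78],[-0.18,-0.3,-0.24,-0.19,-0.28,0.78],[-0.2,-0.27,-0.25,-0.19,-0.28,0.78],[-0.23,-0.26,-0.24,-0.19,-0.28,0.78],[-0.26,-0.23,-0.24,-0.19,-0.28,0.78]]
end err mm [ 0.  -0.2 -0. ] deg 0.57
```

>>> servo_tool:
  motion:
    - [[0.39,-0.14,-0.1,-0.19,-0.28,0.78,0],[0.38,-0.18,-0.1,-0.19,-0.28,0.78,0],[0.36,-0.2,-0.1,-0.19,-0.28,0.78,0],[0.33,-0.23,-0.12,-0.19,-0.28,0.78,0],[0.32,-0.25,-0.12,-0.19,-0.28,0.78,0],[0.29,-0.28,-0.15,-0.19,-0.28,0.78,0],[0.26,-0.29,-0.15,-0.19,-0.28,0.78,0],[0.24,-0.32,-0.16,-0.19,-0.28,0.78,0],[0.2,-0.32,-0.18,-0.19,-0.28,0.78,0],[0.17,-0.35,-0.2,-0.19,-0.28,0.78,0],[0.14,-0.35,-0.2,-0.19,-0.28,0.78,0],[0.11,-0.35,-0.22,-0.19,-0.28,0.78,0]]

```text
clock: 9.15
ee_pos: [0.4816, -0.1056, 0.1863]
orientation: [0.192, 0.925, 0.324, -0.044]
ft_force: [-0.1, 0.6, -1.0]
finger_gap: 0.0171
```

```bash
python3 - <<'E'
from tgt import *
p,Rt=ins(.05);print(cur()[0],bot.state()["joints"].round(2))
rows(p,Rt,12)
E
```

```text
[ 0.48156863 -0.10562588  0.18632429] [-0.13  0.03 -0.47  0.98 -0.38  0.75]
need 8.4 n 12 dist mm [-46.  111.1  32.1] rot [-13.7 -16.   50.2]
[[0.06,-0.27,-0.21,-0.19,-0.22,0.7],[0.04,-0.27,-0.21,-0.19,-0.22,0.7],[0.01,-0.27,-0.22,-0.19,-0.22,0.7],[-0.01,-0.26,-0.22,-0.19,-0.22,0.7],[-0.04,-0.26,-0.23,-0.19,-0.22,0.7],[-0.06,-0.25,-0.23,-0.19,-0.22,0.7],[-0.09,-0.23,-0.24,-0.19,-0.22,0.7],[-0.1,-0.23,-0.24,-0.19,-0.22,0.7],[-0.13,-0.21,-0.24,-0.19,-0.22,0.7],[-0.15,-0.2,-0.24,-0.19,-0.22,0.7],[-0.17,-0.19,-0.24,-0.19,-0.22,0.7],[-0.19,-0.16,-0.24,-0.19,-0.22,0.7]]
end err mm [ 0.1 -0.1 -0.1] deg 0.24
```

>>> servo_tool:
  motion:
    - [[0.06,-0.27,-0.25,-0.19,-0.22,0.7,0],[0.04,-0.27,-0.25,-0.19,-0.22,0.7,0],[0.01,-0.27,-0.25,-0.19,-0.22,0.7,0],[-0.01,-0.26,-0.25,-0.19,-0.22,0.7,0],[-0.04,-0.26,-0.25,-0.19,-0.22,0.7,0],[-0.06,-0.25,-0.25,-0.19,-0.22,0.7,0],[-0.09,-0.23,-0.25,-0.19,-0.22,0.7,0],[-0.1,-0.23,-0.25,-0.19,-0.22,0.7,0],[-0.13,-0.21,-0.25,-0.19,-0.22,0.7,0],[-0.15,-0.2,-0.25,-0.19,-0.22,0.7,0],[-0.17,-0.19,-0.25,-0.19,-0.22,0.7,0],[0,0,0,0,0,0,0]]

```text
clock: 10.65
ee_pos: [0.4238, 0.005, 0.2023]
orientation: [0.333, 0.936, -0.093, -0.062]
ft_force: [1.2, 0.5, -0.6]
finger_gap: 0.0168
```

```bash
python3 shot.py 4 wrist scene top;python3 - <<'E'
from tgt import *
p,Rt=ins(.05);
rows(p,Rt,2)
s=load("scene4.npz"); crop(s,240,130,160,115,5,"pics/s4c.png")
s=load("top4.npz"); crop(s,160,230,160,115,5,"pics/t4c.png")
E
```

```text
{'clock': np.float64(10.8), 'joints': array([ 0.24 ,  0.218, -0.33 ,  1.414, -0.586,  2.13 ]), 'qvel': array([-0.008, -0.01 ,  0.006,  0.004, -0.002,  0.007]), 'effort': array([ 2.0200e-01, -3.6088e+01,  2.4424e+01,  2.5140e+00, -1.5180e+00,
       -3.0000e-03]), 'ee_pos': array([0.424, 0.004, 0.203]), 'orientation': array([ 0.333,  0.936, -0.094, -0.062]), 'ft_force': array([ 0.746, -0.184, -1.564]), 'wrist_torque': array([ 0.654, -0.179, -0.02 ]), 'finger_gap': np.float64(0.017)}
need 0.6 n 2 dist mm [11.8  1.2 15.4] rot [-0.4  0.7  3.8]
[[0.17,0.12,-0.24,-0.03,0.06,0.32],[0.18,0.12,-0.25,-0.03,0.06,0.32]]
end err mm [ 0.1  0.  -0.1] deg 0.05
```

View pics/wrist4.png

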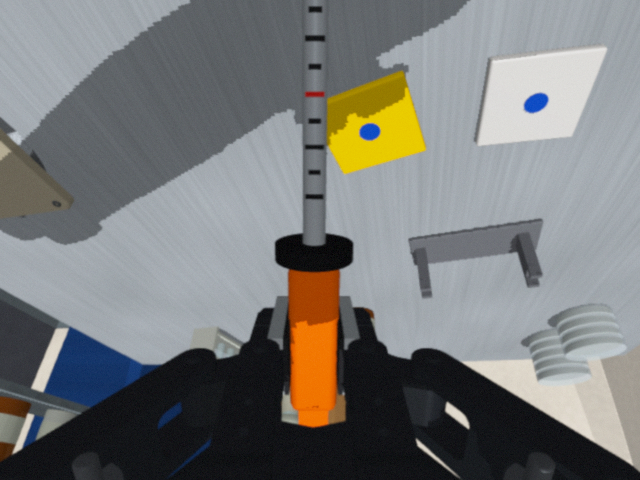

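View pics/s4c.png

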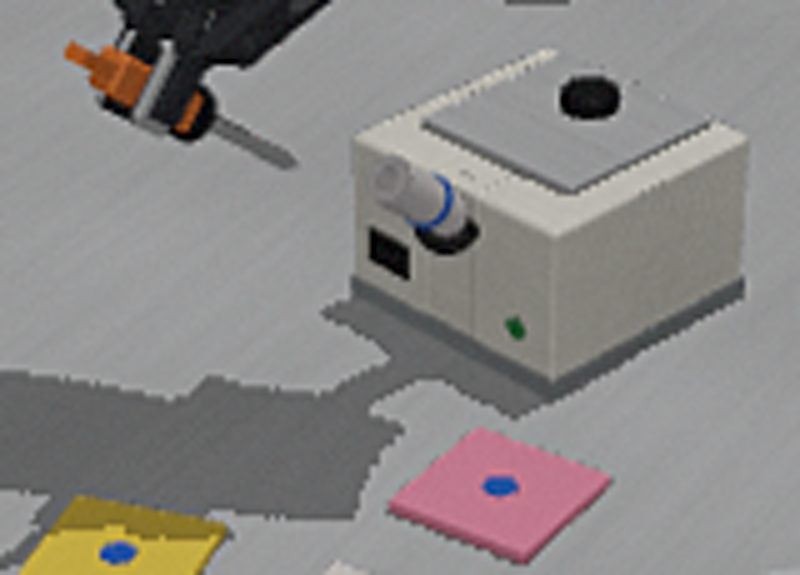

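View pics/t4c.png

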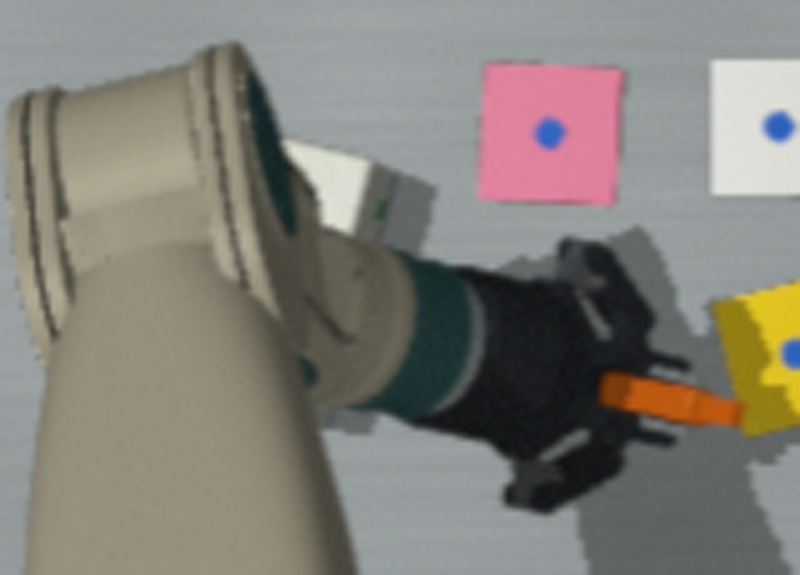

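The wrist camera shows only the rod and table here, not the tank. The scene crop shows the tip at (290,163) approaching the mouth at (388,185). I'll level the rod above and beside the mouth for a close view.

```bash
python3 - <<'E'
from tgt import *
a=np.radians(75)
Rt=rodR([np.cos(a),np.sin(a),0],[0,0,1])
rows(np.array([.502,.0606,.25]),Rt,9)
E
```

```text
need 6.6 n 9 dist mm [78.3 56.3 46.9] rot [39.6  2.1  3.4]
[[0.23,-0.09,-0.31,0.73,0.04,0.06],[0.23,-0.11,-0.31,0.73,0.04,0.06],[0.23,-0.14,-0.29,0.73,0.04,0.06],[0.23,-0.16,-0.28,0.73,0.04,0.06],[0.23,-0.18,-0.27,0.73,0.04,0.06],[0.22,-0.2,-0.25,0.73,0.04,0.06],[0.23,-0.23,-0.24,0.73,0.04,0.06],[0.23,-0.24,-0.21,0.73,0.04,0.06],[0.23,-0.26,-0.2,0.73,0.04,0.06]]
end err mm [0. 0. 0.] deg 0.24
```

>>> servo_tool:
  motion:
    - [[0.23,-0.09,-0.33,0.75,0.04,0.06,0],[0.23,-0.11,-0.33,0.75,0.04,0.06,0],[0.23,-0.14,-0.31,0.75,0.04,0.06,0],[0.23,-0.16,-0.3,0.75,0.04,0.06,0],[0.23,-0.18,-0.28,0.75,0.04,0.06,0],[0.23,-0.2,-0.26,0.75,0.04,0.06,0],[0.23,-0.23,-0.25,0.75,0.04,0.06,0],[0.23,-0.24,-0.22,0.75,0.04,0.06,0],[0.23,-0.26,-0.2,0.75,0.04,0.06,0],[0,0,0,0,0,0,0],[0,0,0,0,0,0,0]]

```text
clock: 12.18
ee_pos: [0.5, 0.0565, 0.2548]
orientation: [-0.017, 0.992, -0.128, 0.003]
ft_force: [-0.4, -1.1, -0.4]
finger_gap: 0.0166
```

```bash
python3 shot.py 5 wrist
```

```text
{'clock': np.float64(12.225), 'joints': array([-0.035,  0.04 , -0.257,  1.266,  0.033,  1.794]), 'qvel': array([ 0.007,  0.006,  0.004, -0.   ,  0.01 ,  0.002]), 'effort': array([-1.0900e-01, -3.2199e+01,  3.0068e+01, -7.8000e-02,  1.2000e-01,
       -3.0000e-03]), 'ee_pos': array([0.5  , 0.057, 0.255]), 'orientation': array([-0.017,  0.992, -0.128,  0.003]), 'ft_force': array([ 0.8  , -0.444, -1.551]), 'wrist_torque': array([-0.036,  0.015,  0.022]), 'finger_gap': np.float64(0.017)}
```

View pics/wrist5.png

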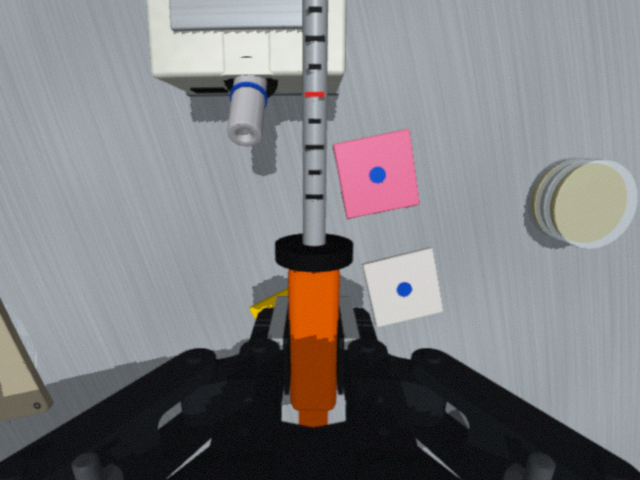

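The mouth is visible at about (244,133), with the tube running up to the tank edge near row 78. I'll enlarge it.

```bash
python3 - <<'E'
from h import *
s=load("wrist5.npz"); crop(s,205,60,80,100,6,"pics/w5c.png"); crop(s,140,0,215,110,3.6,"pics/w5d.png")
E
```

```text
(no output)
```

View pics/w5c.png

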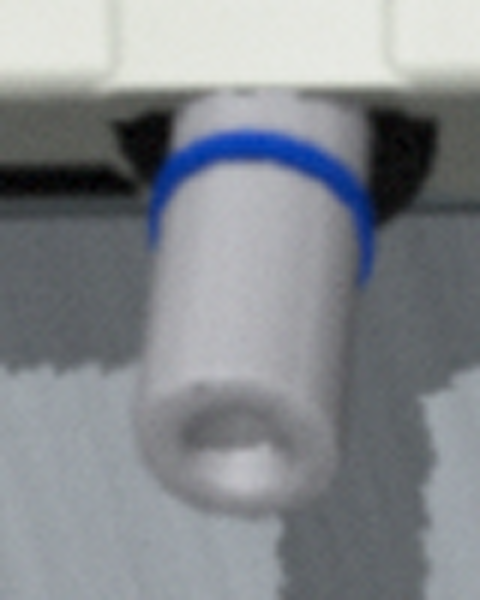

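View pics/w5d.png

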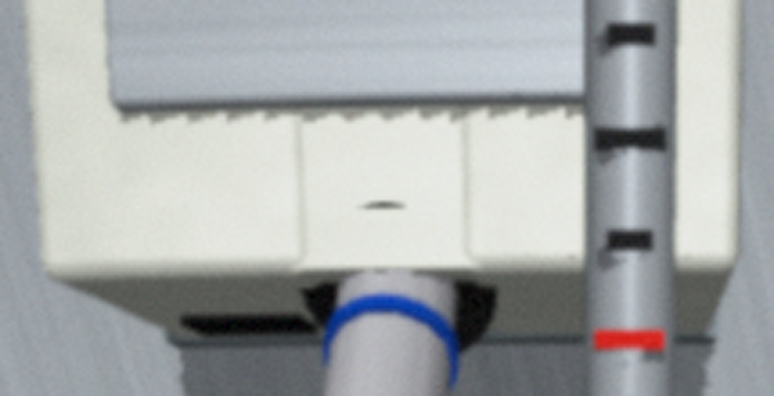

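```bash
cat > m4.py <<'E'
from tgt import *
w=load("wrist5.npz");C=ext(w,w["tcp"],w["q"])
g=lambda c,o,k:(np.array(c,float)+.5)/k-.5+np.array(o)
m=onz(w,C,g((238.5,446.5),(205,60),6),.12); print("mouth",m)
a=onz(w,C,g((46,268),(140,0),3.6),.106);b=onz(w,C,g((737,262),(140,0),3.6),.106); print(a,b,np.linalg.norm(a-b),"az",np.degrees(np.arctan2(*(b-a)[1::-1]))-90-0)
mid=(a+b)/2; d=m-mid; print("mid",mid,"d",d,np.hypot(*d[:2]),"az mouth from mid",np.degrees(np.arctan2(d[1],d[0])))
# predicted outlines for given az
for azd in (-103,-104,-105,-106):
    u=U(np.radians(azd)); print(azd,[np.round((proj(w,C,m-u*t)[0]-np.array([205,60])+.5)*6-.5,0).tolist() for t in (0,.03,.05)])
# cross-check projections to scene/top
for n in("scene0.npz","top0.npz"): s=load(n);print(n,proj(s,ext(s),np.array([m,mid,a,b])).round(1).tolist())
s=load("top0.npz");o=onz(s,ext(s),g((580,370),(160,240),7),.12);print("top",o)
s=load("scene0.npz");o=onz(s,ext(s),g((157,214),(295,135),7),.12);print("scene",o)
s=load("scene4.npz");o=onz(s,ext(s),g((388,185),(240,130),5),.12);print("scene",o)
E
python3 m4.py
```

```text
mouth [0.47204577 0.14698667 0.12      ]
[0.41565149 0.20846871 0.106     ] [0.5542254  0.17153869 0.106     ] 0.14341043728969738 az -104.92252970801128
mid [0.48493845 0.1900037  0.106     ] d [-0.01289268 -0.04301702  0.014     ] 0.044907519863813174 az mouth from mid -106.68405399203844
-103 [[239.0, 447.0], [253.0, 268.0], [263.0, 158.0]]
-104 [[239.0, 447.0], [256.0, 267.0], [268.0, 158.0]]
-105 [[239.0, 447.0], [260.0, 267.0], [273.0, 158.0]]
-106 [[239.0, 447.0], [263.0, 267.0], [278.0, 158.0]]
scene0.npz [[316.7, 165.9], [330.0, 165.0], [311.0, 155.7], [350.2, 175.0]]
top0.npz [[242.0, 292.4], [226.6, 287.8], [219.4, 314.1], [233.6, 261.9]]
top [0.47204653 0.14584725 0.12      ]
scene [0.47042277 0.15086678 0.12      ]
scene [0.47482988 0.144723   0.12      ]
```

```bash
sed -i 's/^MOUTH=.*/MOUTH=np.array([.4722,.1463,.12]); AZ=np.radians(-104.8)/' tgt.py; python3 - <<'E'
from tgt import *
p,Rt=ins(.03);print(p)
rows(p,Rt,9)
E
```

```text
[0.4393662  0.02242051 0.20560552]
need 7.0 n 9 dist mm [-60.7 -34.2 -49.2] rot [-41.9  -0.1   0. ]
[[-0.19,0.19,0.18,-0.78,-0.0,0.0],[-0.18,0.17,0.19,-0.78,-0.0,0.0],[-0.19,0.15,0.2,-0.78,-0.0,0.0],[-0.18,0.14,0.21,-0.78,-0.0,0.0],[-0.19,0.12,0.23,-0.78,-0.0,0.0],[-0.18,0.1,0.24,-0.78,-0.0,0.0],[-0.19,0.08,0.24,-0.78,-0.0,0.0],[-0.18,0.06,0.25,-0.78,-0.0,0.0],[-0.19,0.04,0.25,-0.78,-0.0,0.0]]
end err mm [ 0.1 -0.1  0.1] deg 0.2
```

>>> servo_tool:
  motion:
    - [[-0.19,0.25,0.16,-0.78,0,0,0],[-0.18,0.23,0.17,-0.78,0,0,0],[-0.19,0.2,0.18,-0.78,0,0,0],[-0.18,0.18,0.19,-0.78,0,0,0],[-0.19,0.15,0.2,-0.78,0,0,0],[-0.18,0.12,0.22,-0.78,0,0,0],[-0.19,0.1,0.22,-0.78,0,0,0],[-0.18,0.06,0.22,-0.78,0,0,0],[-0.19,0.04,0.22,-0.78,0,0,0],[0,0,0,0,0,0,0],[0,0,0,0,0,0,0]]

```text
clock: 13.6
ee_pos: [0.4343, 0.0176, 0.2099]
orientation: [0.354, 0.927, -0.114, -0.044]
ft_force: [0.1, 0.1, 0.3]
finger_gap: 0.0171
```

```bash
cat > st.py <<'E'
from tgt import *
def rel():
    p,Rr=cur(); tip=p+Rr.apply(G+np.array([0,-.121,0])); ax=-Rr.as_matrix()[:,1]
    d=tip-MOUTH; u=U(); h=np.cross([0,0,1],u);h/=np.linalg.norm(h); v=np.cross(u,h)
    print("gap mm %.1f lateral h %.1f v %.1f"%(1e3*d@u,1e3*d@h,1e3*d@v),"axis err deg h %.2f v %.2f"%(np.degrees(-ax@h),np.degrees(-ax@v)))
if __name__=="__main__":
    import sys
    s=bot.state();print(s["clock"],s["ee_pos"].round(4),s["ft_force"].round(1),s["wrist_torque"].round(2)); rel()
    p,Rt=ins(float(sys.argv[1])); rows(p,Rt,int(sys.argv[2]))
E
python3 st.py .015 2
```

```text
13.6 [0.4343 0.0176 0.2099] [0.1 0.1 0.3] [ 0.79 -0.2   0.04]
gap mm 36.9 lateral h -5.0 v -4.5 axis err deg h 0.59 v 1.83
need 0.8 n 2 dist mm [  8.   16.  -13.9] rot [ 1.8 -0.4  0.6]
[[0.06,-0.37,-0.02,0.15,-0.04,0.05],[0.07,-0.37,-0.02,0.15,-0.04,0.05]]
end err mm [-0.1  0.  -0.1] deg 0.07
```

>>> servo_tool:
  motion:
    - [[0.08,-0.25,-0.02,0.2,-0.04,0.05,0],[0.08,-0.25,-0.02,0.15,-0.04,0.05,0],[0,0,0,0,0,0,0]]

```text
clock: 13.98
ee_pos: [0.4438, 0.0286, 0.2018]
orientation: [0.334, 0.933, -0.123, -0.042]
ft_force: [-0.5, -0.6, -1.0]
finger_gap: 0.0165
```

```bash
python3 st.py .015 2; python3 shot.py 6 scene >/dev/null; python3 - <<'E'
from h import *
s=load("scene6.npz"); crop(s,250,130,110,80,7,"pics/s6c.png")
E
```

```text
13.975 [0.4438 0.0286 0.2018] [-0.5 -0.6 -1. ] [ 0.74 -0.18 -0.  ]
gap mm 22.3 lateral h 3.2 v 3.0 axis err deg h -0.23 v -0.61
need 0.3 n 2 dist mm [-1.5  4.9 -5.9] rot [-0.6 -0.  -0.2]
[[-0.05,-0.12,0.03,-0.05,-0.0,-0.02],[-0.04,-0.12,0.03,-0.05,-0.0,-0.02]]
end err mm [-0.  -0.   0.1] deg 0.04
```

View pics/s6c.png

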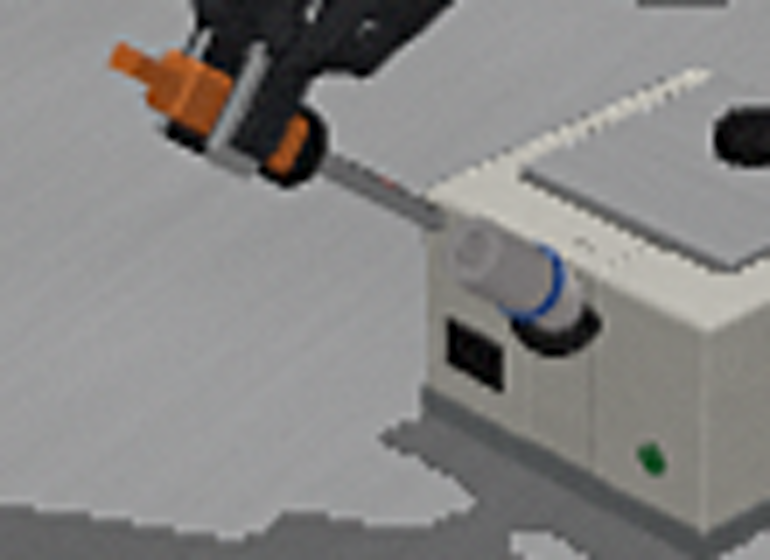

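```bash
cat > chk.py <<'E'
from tgt import *
import sys
def chk(npz,o,k):
    s=load(npz);C=ext(s);q=s["q"];Rr=R.from_quat(np.r_[q[1:],q[0]]);p=s["tcp"]
    P=[p+Rr.apply(G+np.array([0,-.121,0])),p+Rr.apply(G+np.array([0,-.036,0])),MOUTH,MOUTH-U()*.045]
    print(np.round((proj(s,C,np.array(P))-np.array(o)+.5)*k-.5,0).tolist())
if __name__=="__main__": chk(sys.argv[1],eval(sys.argv[2]),float(sys.argv[3]))
E
python3 chk.py scene6.npz "(250,130)" 7
```

```text
[[443.0, 231.0], [296.0, 154.0], [469.0, 256.0], [539.0, 294.0]]
```

>>> servo_tool:
  motion:
    - [[-0.06,-0.14,0.06,-0.06,0,-0.02,0],[-0.03,-0.12,0.03,-0.04,0,0,0],[0,0,0,0,0,0,0]]

```text
clock: 14.4
ee_pos: [0.4418, 0.0335, 0.1944]
orientation: [0.34, 0.932, -0.122, -0.044]
ft_force: [0.9, -0.4, 0.5]
finger_gap: 0.0168
```

```bash
python3 st.py .01 2; python3 shot.py 7 scene >/dev/null; python3 - <<'E'
from h import *
s=load("scene7.npz"); crop(s,280,140,70,50,11,"pics/s7c.png")
E
python3 chk.py scene7.npz "(280,140)" 11
```

```text
14.4 [0.4418 0.0335 0.1944] [ 0.9 -0.4  0.5] [ 0.73 -0.17 -0.01]
gap mm 14.1 lateral h -0.2 v -1.4 axis err deg h -0.10 v 0.05
need 0.1 n 2 dist mm [ 1.4  3.7 -1.7] rot [ 0.  -0.  -0.1]
[[0.01,-0.07,-0.02,0.0,-0.0,-0.01],[0.0,-0.07,-0.02,0.0,-0.0,-0.01]]
end err mm [ 0.1 -0.   0.1] deg 0.05
[[369.0, 278.0], [141.0, 154.0], [408.0, 292.0], [518.0, 352.0]]
```

View pics/s7c.png

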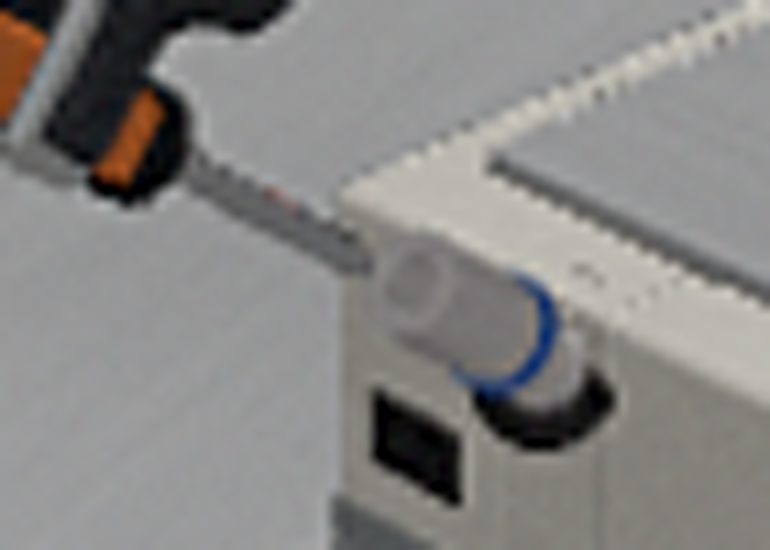

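>>> servo_tool:
  motion:
    - [[0,-0.2,-0.05,0,0,0,0],[0,-0.3,0,0,0,0,0],[0,-0.3,0,0,0,0,0],[0,0,0,0,0,0,0]]

```text
clock: 14.95
ee_pos: [0.4474, 0.0537, 0.179]
orientation: [0.34, 0.932, -0.122, -0.044]
ft_force: [0.7, -0.1, -0.1]
finger_gap: 0.0169
```

```bash
python3 st.py -.03 3; python3 shot.py 8 scene >/dev/null; python3 - <<'E'
from h import *
s=load("scene8.npz"); crop(s,280,140,70,50,11,"pics/s8c.png")
E
```

```text
14.95 [0.4474 0.0537 0.179 ] [ 0.7 -0.1 -0.1] [ 0.72 -0.17  0.01]
gap mm -11.8 lateral h -0.1 v 0.3 axis err deg h -0.10 v 0.04
need 0.6 n 3 dist mm [  3.7  13.1 -12. ] rot [ 0.  -0.  -0.1]
[[0.0,-0.2,0.0,0.0,-0.0,-0.01],[0.01,-0.2,0.01,0.0,-0.0,-0.01],[-0.0,-0.21,0.0,0.0,-0.0,-0.01]]
end err mm [-0.1 -0.1  0. ] deg 0.09
```

View pics/s8c.png

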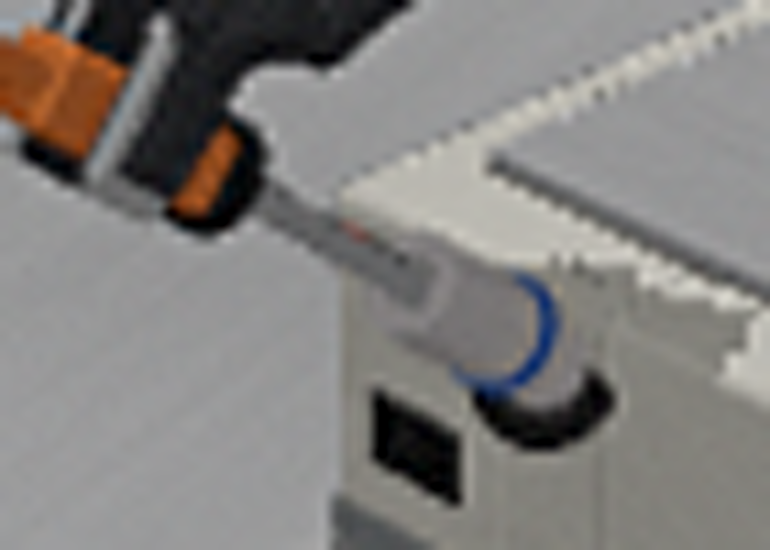

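The tip is entering the bore at (420,295) with no contact force. Continuing in.

>>> servo_tool:
  motion:
    - [[0,-0.3,0,0,0,0,0],[0,-0.3,0,0,0,0,0],[0,-0.3,0,0,0,0,0],[0,-0.3,0,0,0,0,0],[0,0,0,0,0,0,0]]

```text
clock: 15.62
ee_pos: [0.455, 0.0821, 0.1543]
orientation: [0.34, 0.932, -0.122, -0.043]
ft_force: [-0.4, 0.8, -1.1]
finger_gap: 0.0167
```

```bash
python3 st.py -.075 3
```

```text
15.625 [0.455  0.0821 0.1543] [-0.4  0.8 -1.1] [ 0.73 -0.13  0.03]
gap mm -50.2 lateral h 0.2 v 0.3 axis err deg h -0.12 v 0.03
need 0.8 n 3 dist mm [  4.9  18.1 -16.2] rot [ 0.  -0.  -0.1]
[[0.0,-0.28,0.0,0.0,-0.0,-0.01],[0.0,-0.27,0.01,0.0,-0.0,-0.01],[0.0,-0.28,0.0,0.0,-0.0,-0.01]]
end err mm [ 0.  -0.1  0. ] deg 0.08
```

>>> servo_tool:
  motion:
    - [[0,-0.3,0,0,0,0,0],[0,-0.3,0,0,0,0,0],[0,-0.25,0,0,0,0,0],[0,-0.1,0,0,0,0,0],[0,0,0,0,0,0,0]]

```text
clock: 16.25
ee_pos: [0.4612, 0.1047, 0.1347]
orientation: [0.34, 0.932, -0.122, -0.043]
ft_force: [-0.4, -0.2, -0.7]
finger_gap: 0.0168
```

```bash
python3 st.py -.085 2;  python3 shot.py 9 scene >/dev/null; python3 - <<'E'
from h import *
s=load("scene9.npz"); crop(s,280,140,70,50,11,"pics/s9c.png")
E
```

```text
16.25 [0.4612 0.1047 0.1347] [-0.4 -0.2 -0.7] [ 0.68 -0.18  0.01]
gap mm -80.8 lateral h 0.3 v 0.3 axis err deg h -0.12 v 0.04
need 0.1 n 2 dist mm [ 0.7  2.9 -3. ] rot [ 0.  -0.  -0.1]
[[-0.0,-0.07,0.01,0.0,-0.0,-0.01],[-0.0,-0.07,0.0,0.0,-0.0,-0.01]]
end err mm [-0.1 -0.  -0.1] deg 0.06
```

View pics/s9c.png

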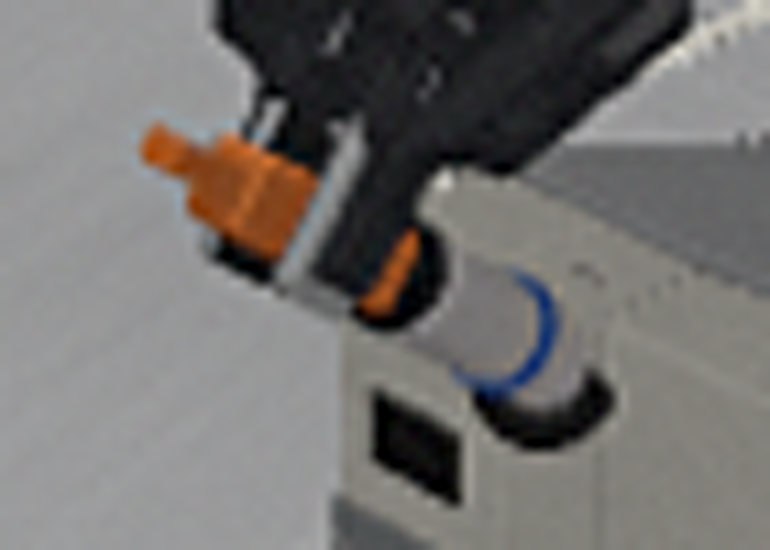

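Collar is a few mm from the mouth. Small pushes until contact shows.

>>> servo_tool:
  motion:
    - [[0,-0.1,0,0,0,0,0],[0,-0.1,0,0,0,0,0]]

```text
clock: 16.55
ee_pos: [0.4624, 0.1084, 0.1318]
orientation: [0.341, 0.931, -0.122, -0.043]
ft_force: [-0.8, -3.4, 6.6]
finger_gap: 0.0171
```

>>> servo_tool:
  motion:
    - [[0,-0.1,0,0,0,0,0],[0,-0.1,0,0,0,0,0]]

```text
clock: 16.8
ee_pos: [0.4626, 0.1084, 0.1322]
orientation: [0.347, 0.929, -0.119, -0.044]
ft_force: [-2.8, -6.3, 9.5]
finger_gap: 0.0166
```

```bash
python3 st.py -.085 2
```

```text
16.8 [0.4626 0.1084 0.1322] [-2.8 -6.3  9.5] [-1.3   0.52 -0.01]
gap mm -85.7 lateral h 0.3 v -1.0 axis err deg h 0.08 v 0.94
need 0.2 n 2 dist mm [-0.7 -0.8 -0.5] rot [ 0.9 -0.2  0.1]
[[-0.01,0.01,0.02,0.08,-0.02,0.01],[-0.01,0.0,0.01,0.08,-0.02,0.01]]
end err mm [ 0.1 -0.2 -0. ] deg 0.05
```

```bash
python3 shot.py 10 scene >/dev/null; python3 - <<'E'
from h import *
s=load("scene10.npz"); crop(s,280,140,70,50,11,"pics/s10c.png")
E
```

```text
(no output)
```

View pics/s10c.png

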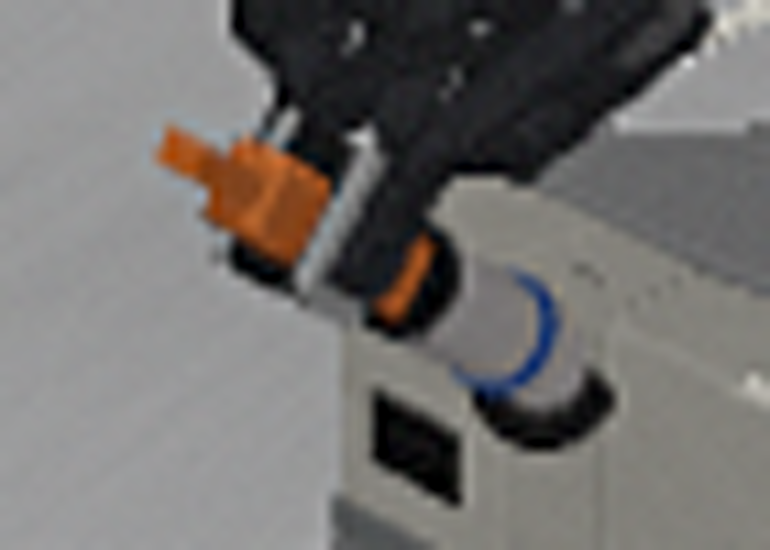

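The collar sits flush on the mouth at (450,285). One more gentle seating push, then I draw it out.

>>> servo_tool:
  motion:
    - [[0,-0.12,0,0.12,0,0,0],[0,-0.12,0,0.08,0,0,0]]

```text
clock: 17.1
ee_pos: [0.4627, 0.1084, 0.132]
orientation: [0.345, 0.93, -0.117, -0.043]
ft_force: [-1.6, -8.2, 8.1]
finger_gap: 0.0168
```

```bash
python3 st.py -.085 2
```

```text
17.1 [0.4627 0.1084 0.132 ] [-1.6 -8.2  8.1] [-1.55  0.46 -0.01]
gap mm -85.7 lateral h -0.1 v -0.5 axis err deg h 0.28 v 0.63
need 0.1 n 2 dist mm [-0.8 -0.8 -0.3] rot [ 0.6 -0.3  0.3]
[[-0.01,0.01,0.01,0.05,-0.03,0.02],[-0.01,0.01,0.02,0.05,-0.03,0.02]]
end err mm [-0.   0.1 -0. ] deg 0.06
```

>>> servo_tool:
  motion:
    - [[0,0.15,0,0.05,-0.03,0.02,0],[0,0.3,0,0.05,-0.03,0.02,0],[0,0.3,0,0,0,0,0],[0,0.3,0,0,0,0,0],[0,0,0,0,0,0,0]]

```text
clock: 17.73
ee_pos: [0.4565, 0.0842, 0.1534]
orientation: [0.338, 0.932, -0.122, -0.044]
ft_force: [1.0, -0.4, -1.2]
finger_gap: 0.0168
```

```bash
python3 st.py .04 8
```

```text
17.725 [0.4565 0.0842 0.1534] [ 1.  -0.4 -1.2] [ 0.73 -0.15 -0.02]
gap mm -52.6 lateral h 1.0 v 1.6 axis err deg h -0.07 v -0.18
need 3.1 n 8 dist mm [-19.1 -69.2  58.7] rot [-0.2  0.1 -0.1]
[[-0.0,0.39,0.0,-0.0,0.0,-0.0],[-0.01,0.38,0.01,-0.0,0.0,-0.0],[0.0,0.39,0.0,-0.0,0.0,-0.0],[-0.0,0.38,0.01,-0.0,0.0,-0.0],[-0.0,0.39,-0.0,-0.0,0.0,-0.0],[-0.01,0.39,0.0,-0.0,0.0,-0.0],[-0.0,0.38,0.01,-0.0,0.0,-0.0],[-0.0,0.39,0.0,-0.0,0.0,-0.0]]
end err mm [-0.1  0.  -0. ] deg 0.2
```

>>> servo_tool:
  motion:
    - [[-0.02,0.3,0.03,0,0,0,0],[-0.01,0.35,0.02,0,0,0,0],[0,0.4,0,0,0,0,0],[0,0.4,0,0,0,0,0],[0,0.4,0,0,0,0,0],[0,0.4,0,0,0,0,0],[0,0.4,0,0,0,0,0],[0,0.4,0,0,0,0,0],[0,0.4,0,0,0,0,0],[0,0.4,0,0,0,0,0],[0,0,0,0,0,0,0]]

```text
clock: 19.1
ee_pos: [0.4308, -0.0086, 0.2318]
orientation: [0.338, 0.932, -0.122, -0.044]
ft_force: [0.9, -0.3, -0.7]
finger_gap: 0.0167
```

```bash
python3 st.py .06 1; python3 shot.py 11 wrist scene
```

```text
19.1 [ 0.4308 -0.0086  0.2318] [ 0.9 -0.3 -0.7] [ 0.7  -0.19 -0.01]
gap mm 71.6 lateral h -0.1 v -0.2 axis err deg h -0.12 v -0.20
need 0.4 n 1 dist mm [ 2.7  8.8 -6.9] rot [-0.2  0.  -0.1]
[[0.01,-0.38,-0.02,-0.03,0.01,-0.02]]
end err mm [ 0.1  0.  -0.1] deg 0.03
{'clock': np.float64(19.2), 'joints': array([ 0.218,  0.187, -0.303,  1.447, -0.605,  2.164]), 'qvel': array([ 0.007,  0.008, -0.001, -0.003,  0.001,  0.003]), 'effort': array([-1.8900e-01, -3.6186e+01,  2.5589e+01,  2.3930e+00, -1.6180e+00,
       -6.0000e-03]), 'ee_pos': array([ 0.431, -0.008,  0.231]), 'orientation': array([ 0.338,  0.932, -0.122, -0.044]), 'ft_force': array([-0.383,  0.286, -0.919]), 'wrist_torque': array([ 0.74 , -0.167, -0.032]), 'finger_gap': np.float64(0.017)}
```

View pics/wrist11.png

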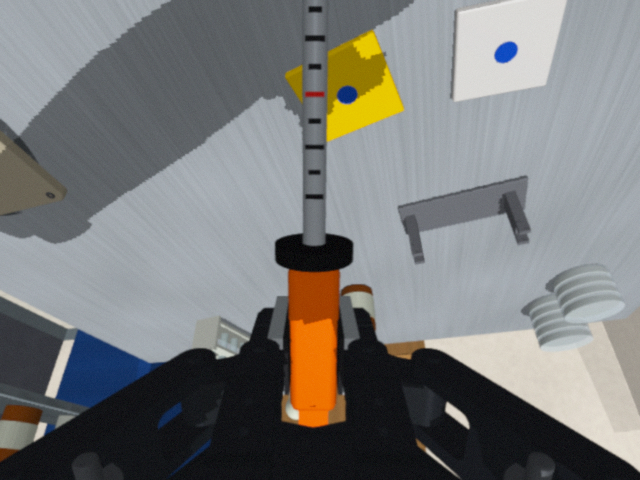

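View pics/scene11.png

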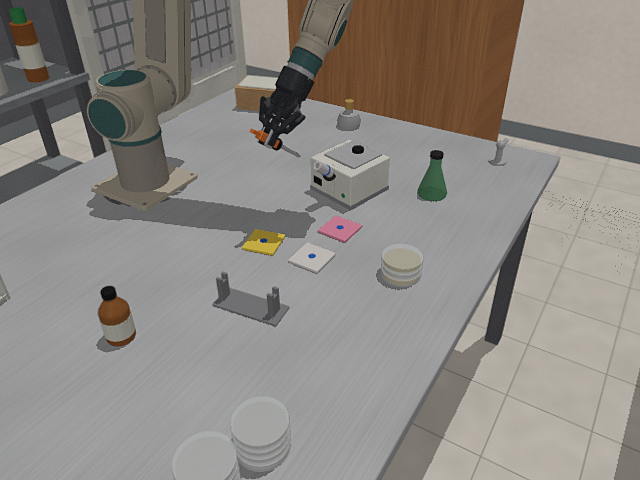

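Rod is fully out and unmoved in the grip: red mark at row 94 and collar at (314,250), as before. Now to the tile.

```bash
cat > fin.py <<'E'
from tgt import *
import sys
DOT=np.array([.579,-.051,.008])
def fin(h=.1,az=75):
    a=np.radians(az);Rt=rodR([np.cos(a),np.sin(a),0],[0,0,1]); return DOT+[0,0,h]-Rt.apply(G+np.array([0,-.121,0])),Rt
if __name__=="__main__":
    p,Rr=cur();tip=p+Rr.apply(G+np.array([0,-.121,0]));print("tip-dot mm",1e3*(tip-DOT),"rod axis",-Rr.as_matrix()[:,1].round(3),"rod z",-Rr.as_matrix()[:,2].round(3))
    p,Rt=fin(float(sys.argv[1]));print(p);rows(p,Rt,int(sys.argv[2]))
E
python3 fin.py .13 11
```

```text
tip-dot mm [-121.1365351   144.66430555  157.14716251] rod axis [ 0.197  0.742 -0.64 ] rod z [0.165 0.619 0.768]
[ 0.5470169  -0.16997618  0.1212    ]
need 7.6 n 11 dist mm [ 116.3 -161.8 -109.9] rot [39.8 -0.   0.1]
[[0.47,0.08,0.5,0.6,-0.0,0.0],[0.46,0.11,0.5,0.6,-0.0,0.0],[0.47,0.15,0.48,0.6,-0.0,0.0],[0.47,0.17,0.48,0.6,-0.0,0.0],[0.46,0.2,0.47,0.6,-0.0,0.0],[0.47,0.24,0.45,0.6,-0.0,0.0],[0.47,0.26,0.43,0.6,-0.0,0.0],[0.46,0.28,0.42,0.6,-0.0,0.0],[0.47,0.32,0.4,0.6,-0.0,0.0],[0.47,0.33,0.38,0.6,-0.0,0.0],[0.46,0.36,0.36,0.6,-0.0,0.0]]
end err mm [ 0.1 -0.1 -0. ] deg 0.24
```

>>> servo_tool:
  motion:
    - [[0.47,0.08,0.45,0.62,0,0,0],[0.46,0.11,0.48,0.62,0,0,0],[0.47,0.15,0.48,0.62,0,0,0],[0.47,0.17,0.48,0.62,0,0,0],[0.46,0.2,0.47,0.62,0,0,0],[0.47,0.24,0.45,0.62,0,0,0],[0.47,0.26,0.43,0.62,0,0,0],[0.46,0.28,0.42,0.62,0,0,0],[0.47,0.32,0.4,0.62,0,0,0],[0.47,0.33,0.38,0.6,0,0,0],[0.46,0.36,0.36,0.5,0,0,0],[0,0,0,0,0,0,0]]

```text
clock: 20.7
ee_pos: [0.5504, -0.1665, 0.1098]
orientation: [-0.014, 0.992, -0.125, -0.004]
ft_force: [-0.6, 0.9, -0.7]
finger_gap: 0.0169
```

```bash
python3 fin.py .1 3
```

```text
tip-dot mm [  2.21525272   3.24969111 121.83122064] rod axis [0.248 0.968 0.026] rod z [ 0.005 -0.028  1.   ]
[ 0.5470169  -0.16997618  0.0912    ]
need 0.6 n 3 dist mm [ -3.4  -3.4 -18.6] rot [-1.5  0.7  0.6]
[[-0.02,0.05,0.21,-0.08,0.04,0.03],[-0.03,0.05,0.2,-0.08,0.04,0.03],[-0.03,0.05,0.21,-0.08,0.04,0.03]]
end err mm [ 0.1 -0.   0.1] deg 0.11
```

>>> servo_tool:
  motion:
    - [[-0.04,0.05,0.21,-0.1,0.04,0.03,0],[-0.03,0.05,0.2,-0.08,0.04,0.03,0],[-0.03,0.05,0.2,-0.08,0.04,0.03,0],[0,0,0,0,0,0,0],[0,0,0,0,0,0,0]]

```text
clock: 21.32
ee_pos: [0.5445, -0.1665, 0.0901]
orientation: [0.002, 0.992, -0.128, -0.001]
ft_force: [0.5, 1.0, -0.3]
finger_gap: 0.0167
```

```bash
python3 fin.py .1 2
```

```text
tip-dot mm [-3.02638631  3.65512534 98.50651085] rod axis [ 0.254  0.967 -0.003] rod z [0.002 0.003 1.   ]
[ 0.5470169  -0.16997618  0.0912    ]
need 0.1 n 2 dist mm [ 2.5 -3.5  1.1] rot [0.2 0.  0.3]
[[0.05,0.05,-0.02,0.02,0.0,0.02],[0.06,0.04,-0.02,0.02,0.0,0.02]]
end err mm [-0.  -0.  -0.1] deg 0.07
```

>>> servo_tool:
  motion:
    - [[0.06,0.06,-0.03,0.02,0,0.02,0],[0.04,0.04,0,0,0,0,0],[0,0,0,0,0,0,0],[0,0,0,0,0,0,0]]

```text
clock: 21.82
ee_pos: [0.5477, -0.171, 0.092]
orientation: [0.001, 0.992, -0.129, 0.0]
ft_force: [-0.4, -0.7, -1.9]
finger_gap: 0.0169
```

```bash
python3 fin.py .1 2; python3 shot.py 12 scene top wrist; python3 - <<'E'
from h import *
s=load("scene12.npz"); crop(s,235,180,130,95,6,"pics/s12c.png")
s=load("top12.npz"); crop(s,270,200,130,100,6,"pics/t12c.png")
E
python3 - <<'E'
from fin import *
for n,o in(("scene12.npz",(235,180)),("top12.npz",(270,200))):
    s=load(n);q=s["q"];Rr=R.from_quat(np.r_[q[1:],q[0]]);p=s["tcp"]
    P=[p+Rr.apply(G+np.array([0,-.121,0])),p+Rr.apply(G+np.array([0,-.036,0])),p+Rr.apply(G+np.array([0,.052,0])),DOT,DOT+[0,0,.1]]
    print(n,np.round((proj(s,ext(s),np.array(P))-np.array(o)+.5)*6-.5).tolist())
E
```

```text
tip-dot mm [  0.43261201  -0.91737223 100.62503454] rod axis [ 0.257  0.966 -0.002] rod z [-0.001  0.002  1.   ]
[ 0.5470169  -0.16997618  0.0912    ]
need 0.0 n 2 dist mm [-0.7  1.  -0.8] rot [ 0.1 -0.1  0.1]
[[-0.02,-0.01,0.01,0.01,-0.01,0.01],[-0.01,-0.02,0.02,0.01,-0.01,0.01]]
end err mm [-0.1 -0.1  0.1] deg 0.07
{'clock': np.float64(21.975), 'joints': array([-4.140e-01,  2.950e-01, -3.140e-01,  9.600e-01, -1.000e-03,
        1.416e+00]), 'qvel': array([ 0.002,  0.   , -0.   ,  0.   ,  0.001, -0.   ]), 'effort': array([-2.5000e-02, -4.2138e+01,  2.6052e+01, -1.3000e-02,  4.0000e-03,
        0.0000e+00]), 'ee_pos': array([ 0.548, -0.171,  0.092]), 'orientation': array([ 0.001,  0.992, -0.129,  0.   ]), 'ft_force': array([-0.147, -0.337, -0.321]), 'wrist_torque': array([-0.075,  0.022,  0.006]), 'finger_gap': np.float64(0.017)}
scene12.npz [[455.0, 246.0], [276.0, 341.0], [75.0, 448.0], [461.0, 463.0], [455.0, 245.0]]
top12.npz [[282.0, 312.0], [465.0, 359.0], [655.0, 407.0], [275.0, 333.0], [280.0, 314.0]]
```

View pics/s12c.png

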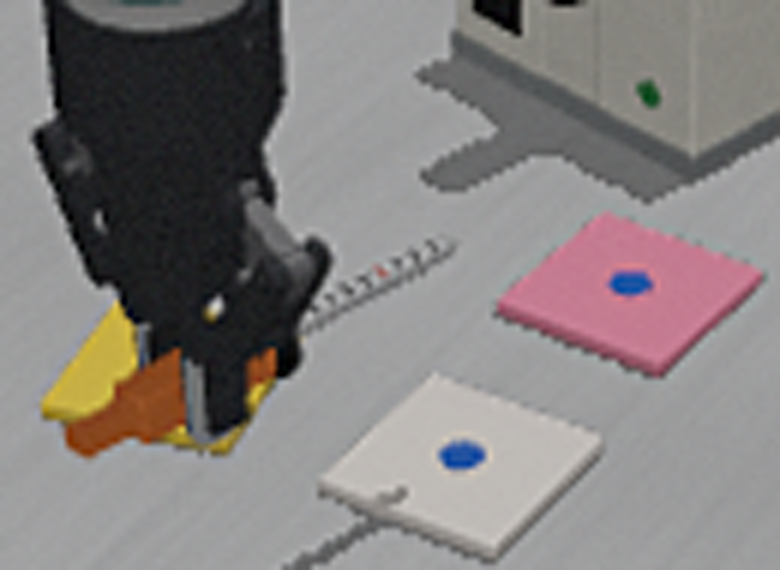

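View pics/t12c.png

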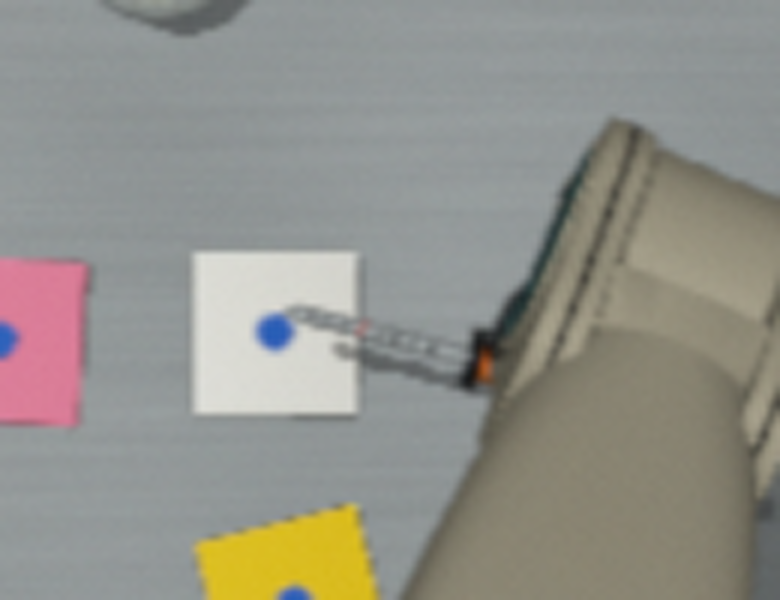

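View pics/wrist12.png

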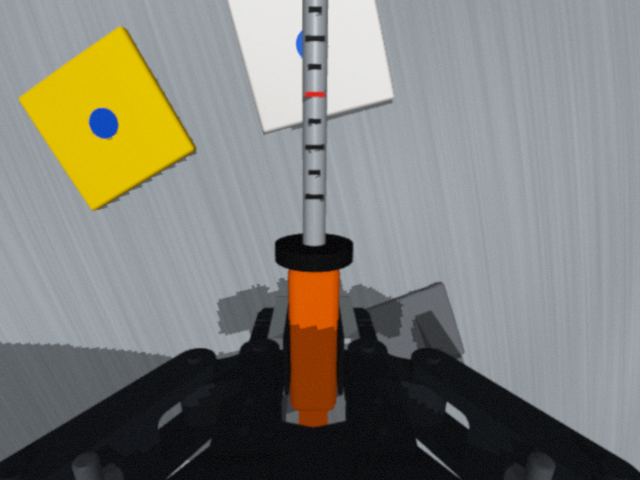

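Both views agree. In the scene the tip is at (455,243) against a predicted (455,246), and in the top view at (288,312) against (282,312). The marks are up. I'll hold still, check and hand in.

>>> servo_tool:
  motion:
    - [[0,-0.03,0,0,0,0,0],[0,0,0,0,0,0,0],[0,0,0,0,0,0,0],[0,0,0,0,0,0,0],[0,0,0,0,0,0,0],[0,0,0,0,0,0,0]]

```text
clock: 22.72
ee_pos: [0.5477, -0.1698, 0.0918]
orientation: [0.001, 0.992, -0.129, 0.0]
ft_force: [-0.4, 0.2, -1.6]
finger_gap: 0.0168
```

```bash
python3 fin.py .1 1; python3 shot.py 13 scene
```

```text
tip-dot mm [  0.37505565   0.31814595 100.41434075] rod axis [ 0.256  0.967 -0.001] rod z [-0.     0.002  1.   ]
[ 0.5470169  -0.16997618  0.0912    ]
need 0.0 n 1 dist mm [-0.7 -0.2 -0.6] rot [ 0.1 -0.   0.1]
[[-0.02,0.01,0.02,0.01,-0.01,0.02]]
end err mm [-0.  -0.1  0. ] deg 0.04
{'clock': np.float64(22.775), 'joints': array([-4.130e-01,  2.950e-01, -3.150e-01,  9.600e-01, -1.000e-03,
        1.418e+00]), 'qvel': array([ 0.   ,  0.001, -0.001,  0.   , -0.   , -0.001]), 'effort': array([ 1.0000e-03, -4.2110e+01,  2.5997e+01, -3.0000e-03,  6.0000e-03,
       -0.0000e+00]), 'ee_pos': array([ 0.548, -0.17 ,  0.092]), 'orientation': array([ 0.001,  0.992, -0.129,  0.   ]), 'ft_force': array([ 0.425,  0.504, -0.874]), 'wrist_torque': array([ 0.054,  0.026, -0.045]), 'finger_gap': np.float64(0.017)}
```

View pics/scene13.png

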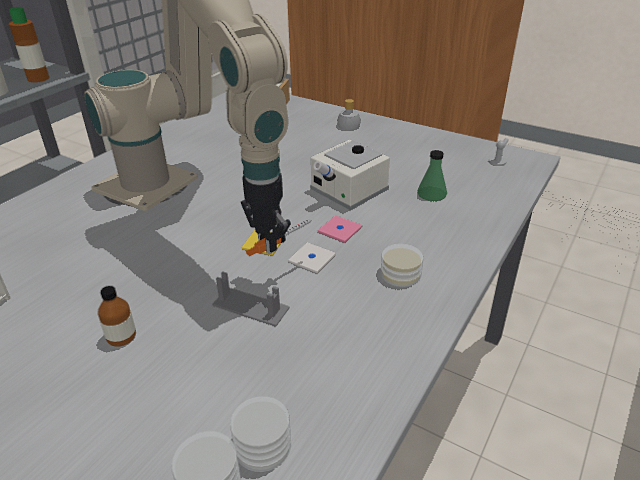

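The rod is held with its tip at about (310,221) above the white tile. The dishes (402,265), flask (433,177) and bottle (117,318) are where they started.

```bash
python3 -c "
from workcell import bot
print(bot.job_done())"
```

```text
the job is handed in; nothing more can be done
None
```

I completed the job and handed it in at about 22.8 s of the 61 s allowed; no verdict is reported. I took the rod from the cradle, pushed it into the dip tube until the collar stopped, and drew it fully out. It is now held level over the white tile.

- **Insertion:** the collar stopped at a measured depth of 85.7 mm (nominal 85). The contact force was about 12 N and the scene view showed the collar flush on the mouth.
- **Rod in the grip:** after withdrawal the tip was about 70 mm clear of the mouth. The wrist view showed the rod had not shifted in the gripper.
- **Final pose:** the arm readings put the tip 100.4 mm above the blue dot and within 0.5 mm of it sideways. The rod is level to about 0.1° by the gripper's pose, with scale marks up and the arm still. The rod's tilt in the grip was measured only to about 0.8°.
- **Disagreement:** before a last 1 mm forward nudge, the top camera showed the tip about 1 pixel (2–3 mm) short of the predicted point. The scene camera agreed with the prediction to about half a pixel. I did not take another top view after the nudge.
- **Bystanders:** the dishes, flask and brown bottle look unmoved in the last scene picture.

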